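Clamp the mended tea box with the ratchet clamp

TASK

The little wooden box has a freshly glued end: set it upright and lengthwise into the clamp's cradle between the four corner guides, let go, then pump the clamp's trigger, squeezing it against the handle and letting it spring back, until the sprung pad clearly presses the box snug against the end stop. Stop pumping there, since over-pumping crushes the box (it stands one spare stroke, not two); do not push the jaw or pad by hand and leave the other things on the sill where they are. Finish while still holding the trigger fully squeezed against the handle.

Things in the scene. Friction and masses are not known exactly. Their poses are not given: they have to be found in the camera images.
- box_center (a point): Centre of the loose wooden box with a dark sliding lid on top, 90 (x) x 55 (y) x 55 (z) mm, about 0.2 kg, standing upright on the sill; this point is half-way up (27.5 mm above its underside). Site axes are the box's: x long, y across, z up. Either way round will do in the cradle.
- clamp: Ratchet bar clamp fixed to the sill on a wooden board 306 x 90 x 14 mm. Origin on the sill under the clamp's axis; x runs along the clamp from handle to end stop, y across, z up. Board from x = -175 to +131 mm, handle and trigger at the -x end, box cradle at the +x end. Steel cheeks round the trigger's foot reach z = 78 mm; jaw head and pad stand 16 to 62 mm high, up to 50 mm wide.
- cradle (a point): Middle of the cradle floor (board top, 14 mm above the sill), axes as the clamp, at clamp x = 64 mm. The stop's face is at +45 mm in x (75 wide, 56 mm high). Four corner guides 12 mm high, 17 mm long (centred at x = +-35 mm), inner faces at y = +-30.5 mm; sides open for fingers between. A snug box has its centre 27.5 mm above here; set down up to 10 mm short of the stop, the pad slides it home.
- handle_bar (a point): Middle of the fixed handle: a level black bar, 16 mm thick, 44 mm long along the clamp's y, on a post, at clamp x = -130, z = 125 mm. Axes as the clamp.
- trigger_bar (a point): Middle of the trigger's black cross bar (16 mm thick, 44 mm long along clamp y), pivoted 55 mm below. At rest at clamp x = -98, z = 125 mm (48 mm over both bars), squeezed at x = -112 mm (34 mm over both). Both bars are free from above: pinch them along clamp x. The handle does not give, so a gripper that closes evenly is best centred at clamp x = -121 mm, the middle when squeezed.
- trigger (a joint): Trigger angle in rad: 0 at rest (sprung out), 0.25 fully squeezed. A spring returns it when released. Squeezing needs 4 to 20 N at the bar, so grip with more; let the trigger spring right back before the next stroke.
- jaw (a joint): Travel of the sliding jaw towards the end stop in m, 0 to 0.066. Each full squeeze of the trigger pushes it on by one tooth, 8 mm (the first one may differ, 0 to 10 mm), and it stays there when the trigger springs back. It starts between 0 and 0.026.
- pad_face (a point): Middle of the front face of the rubber pad carried on springs before the jaw: 44 wide x 40 mm high, centre 41 mm above the sill; clamp x = -21 mm + jaw travel - pad joint. Axes as the clamp.
- pad (a joint): How far the pad is pushed back into the jaw in m, 0 (free) to 0.024. Its spring presses with about 1.5 N once touching plus 0.35 N per mm, so each stroke after touching adds about 2.8 N. The box is well held at 1 to 7 N and crushed above 7.5 N.
- flask_mid (a point): Bystander: yellow vacuum flask with steel cup lid, 84 mm diameter, 250 mm high; point half-way up.
- mug_rim (a point): Bystander: white enamel mug, 84 mm diameter, 80 mm high; centre of the mouth.
- bowl_rim (a point): Bystander: glass bowl, 124 mm diameter, 55 mm high; centre of the mouth.
- spoon_grip (a point): Bystander: steel spoon, 160 mm long, lying flat; point on its handle.

How it is judged:
By the outcome, as a careful person would: the job done as asked, in the order asked, and still so for the second after the job is handed in, while the arm keeps its last pose, push and grip.
It also fails if it takes over 61 s, if anything falls off the work surface, if the arm or the gripper's body presses on something with over 40 N, if the wrist force passes 120 N, or if a joint passes its speed limit or range.

ROBOT

A 6-joint arm with a two-finger parallel gripper is mounted at the origin on the work surface. World frame = base frame: x ahead of the robot, y to its left, z up, the work surface at z = 0. Lengths are in m, angles in rad, forces in N, time in s.
With the tool pointing down it reaches from about 0.25 to 0.725 m from the base axis. Payload 4 kg.
Tool frame: the origin (TCP) lies between the finger pads; the fingertips stand 22 mm ahead of it and the grasp point (between the pads) lies 3 mm ahead of it; z points along the fingers, x is the direction in which the jaws open and shut, and the axes are right-handed (so a half turn about z gives the same grasp; the last joint's range is limited). The gripper opens to 85 mm and grips with 20 to 120 N. Pads are 22 mm wide; open, the fingers measure 114 mm over their backs; the gripper's body (76 mm by 85 mm) begins 54 mm behind the grasp point. The pads swing forward as they close: fully open they stand 13 mm farther back than shut.
Start: joints at [1.203, 0.241, 0.005, 1.335, 0, 1.571], TCP at [0.18, 0.467, 0.253] pointing down, gripper open.
Joint ranges: [-2.72, 2.72], [-1.05, 1.87], [-1.09, 1.28], [-1.99, 2.15], [-1.42, 1.44], [-3.14, 3.14]. Speed limits (rad/s): [2.79, 2.79, 3.14, 3.14, 3.14, 3.14].

INTERFACE

Orientations are given as a unit quaternion [x, y, z, w].
In Python, from workcell import bot gives the robot as it stands.
- The arm moves only by the shell command python3 -m jog 'ROWS'. ROWS is JSON, a list of rows, each an object with "claw": the closure, from -1 (fully open) to 1 (shut), so that 0 is half open; "delta_pos": the shift along the world's x, y, z normalised to -1 to 1, where 1 is 250 mm, a list of three; "roll": the turn about the world's z normalised to -1 to 1, where 1 is pi rad. In form: [{"claw": claw, "delta_pos": [tx, ty, tz], "roll": roll}, ...]. A call has 1 to 5 rows; each row is the pose to reach, as a shift and turn from the pose measured when the call began, turning the shorter way round; what a row does not reach only later rows make up. A row lasts 1/12 s, in which the tool goes at most 41.7 mm and 7.16 degrees, less where a joint would pass 70% of its speed; a pose out of reach is approached as far as the arm can. A call with a number of a shift or a turn outside -1 to 1 is refused whole. A call with a gripper value outside its range is refused whole. The fingers move at their own pace and stop on an object; the grip force is fixed at half the most. Time passes only in rows, so rows that repeat a pose let the fingers close. It gives the time, the measured TCP pose, the force and the opening at its end, in the units of the state.
- bot.get_obs(): the state, without advancing time (a new reading comes with each control period).
- bot.camera(name): name is "side" or "top" or "wrist"; returns a dict with "frame" (480x640x3 uint8, red, green, blue), "camera_matrix" (3x3 intrinsics, pixels), "R" (3x3) and "t" (3): a world point X has camera coordinates R X + t; the wrist camera has in their place "hand_eye" (4x4, takes a point from camera to tool coordinates, whose origin is the TCP and whose axes are the tool frame's). Camera axes: x right, y down, z forward; pixel columns grow to the right and rows downward; lengths in m; the calibration is good to about 2 mm. A picture is of the moment at which its call begins: read the wrist's pose just before it. There is no depth.
- bot.job_done(): hands the job in, once; it reports no verdict.
Trained networks look in the newest picture that a camera, given by its name, has taken for a name from the list of things; names that differ only in an ending like _2 or _b are one class to them, and where a whole thing is asked for, a point or a joint stands for the part that bears it (a point fixed in the world has none). Each returns a list of dicts, best first, with "confidence" (0 to 1); they miss things now and then, are a little off and sometimes report something else, mostly with a low value. They report only what shows in the picture. A call takes as long as a camera call.
- bot.masks_of(camera, name): "pixels" (480x640 bool, what is visible of it) and "bbox" ([centre column, centre row, width, height] in pixels, round what is visible of it).
- bot.pinpoint(camera, name): "location" ([column, row] in pixels: a listed point, or the origin of a listed thing).
The state is a dict: "clock": time; "joint_pos": joint angles; "joint_vel": joint speeds; "tau": joint torques, N m; "eef_pos": TCP position; "tool_rot": TCP orientation; "ft_force": force on the tool from outside, world axes, zero at the start; "ft_torque": the same for the moment, N m; "grip_width": finger opening in m.
Only numpy, scipy, OpenCV 4.12 (cv2) and the standard library are available. Lean on these libraries where they do the work, as an engineer would, in place of code of your own. Each camera call takes 0.05 s, during which the arm holds its last target. There are 200 camera calls.

## Working session

There is one attempt and no reset: what is moved stays moved. The work goes in short steps, Python scripts to look and compute and a shell command to move; the robot and the scene stay as the last step left them, time stands still between calls to the robot, and variables do not carry over. Pictures are saved under pics/ and viewed, and the job is handed in when it is done.

```bash
mkdir -p pics; ls; python3 - <<'E'
from workcell import bot
import cv2,numpy as np
o=bot.get_obs(); print({k:np.round(v,3).tolist() for k,v in o.items()})
for c in ["top","side"]:
    d=bot.camera(c); cv2.imwrite(f"pics/{c}0.png",d["frame"][:,:,::-1]); print(c,d["camera_matrix"],d["R"],d["t"])
E
```

```text
pics
{'clock': 0.0, 'joint_pos': [1.203, 0.241, 0.004, 1.335, 0.0, 1.571], 'joint_vel': [0.001, -0.0, -0.002, -0.001, 0.001, -0.001], 'tau': [0.002, -37.232, 25.241, 0.017, 0.0, 0.0], 'eef_pos': [0.18, 0.466, 0.252], 'tool_rot': [0.824, 0.566, -0.001, 0.001], 'ft_force': [-0.374, -0.096, 0.409], 'ft_torque': [0.022, 0.057, 0.018], 'grip_width': 0.085}
top [[463.64490053   0.         328.79077028]
 [  0.         463.64490053 233.59388705]
 [  0.           0.           1.        ]] [[-0.00425577 -0.9998737   0.01531277]
 [-0.98864135  0.00190644 -0.15028187]
 [ 0.15023369 -0.0157784  -0.9885246 ]] [0.05614165 0.57425081 1.15828435]
side [[559.38244785   0.         324.57204591]
 [  0.         559.38244785 237.89264591]
 [  0.           0.           1.        ]] [[ 0.71407597 -0.69980886 -0.01905451]
 [-0.44117855 -0.42870627 -0.78839864]
 [ 0.54355957  0.57138297 -0.6148695 ]] [-0.35042947  0.35575258  1.24630489]
```

View pics/top0.png

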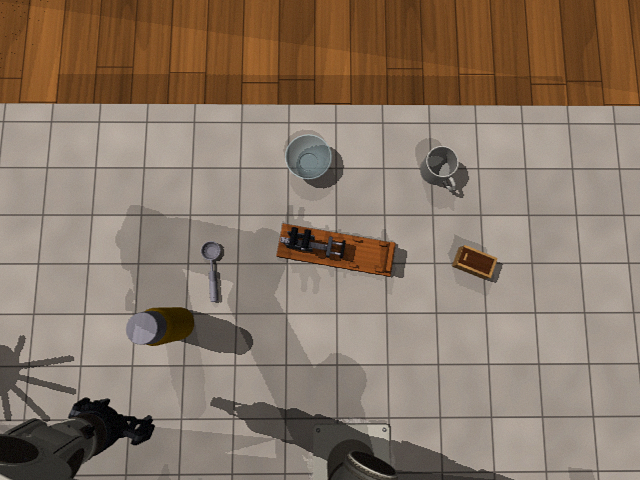

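View pics/side0.png

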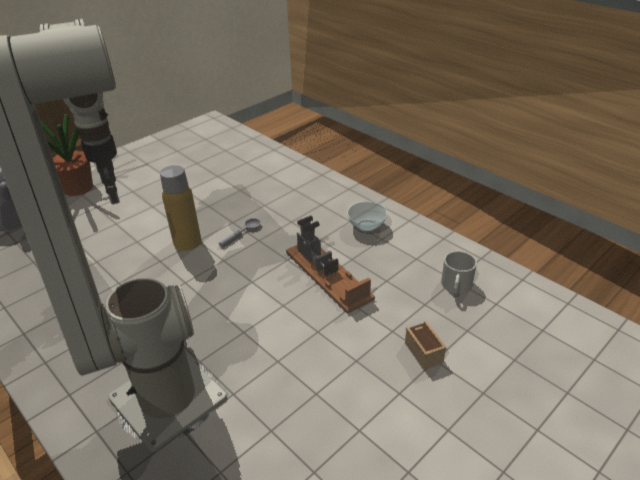

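```bash
cat > h.py <<'E'
from workcell import bot
import numpy as np,cv2
def ray(d,px):
    K,R,t=map(np.array,(d["camera_matrix"],d["R"],d["t"]))
    v=R.T@np.linalg.inv(K)@np.array([px[0],px[1],1.]); return -R.T@t,v/np.linalg.norm(v)
def atz(d,px,z):
    c,v=ray(d,px); return c+v*(z-c[2])/v[2]
def tri(a):
    A=np.zeros((3,3));b=np.zeros(3)
    for c,v in a:
        P=np.eye(3)-np.outer(v,v);A+=P;b+=P@c
    return np.linalg.solve(A,b)
def proj(d,X):
    K,R,t=map(np.array,(d["camera_matrix"],d["R"],d["t"]))
    p=K@(R@np.array(X)+t); return p[:2]/p[2]
E
python3 - <<'E'
from h import *
zs=dict(box_center=.0275,clamp=0,cradle=.014,handle_bar=.125,trigger_bar=.125,pad_face=.041,flask_mid=.125,mug_rim=.08,bowl_rim=.055,spoon_grip=.005)
D={c:bot.camera(c) for c in("top","side")}
for n,z in zs.items():
    for c in D:
        for r in bot.pinpoint(c,n)[:2]:
            print(n,c,round(r["confidence"],2),np.round(r["location"],1),np.round(atz(D[c],r["location"],z),4))
E
```

```text
box_center top 0.85 [473.2 261.4] [ 0.5025 -0.323   0.0275]
box_center side 0.84 [422.5 346.2] [ 0.4958 -0.3242  0.0275]
box_center side 0.58 [326.8 264. ] [0.5467 0.0475 0.0275]
clamp top 0.77 [342.7 250. ] [0.5365 0.0167 0.    ]
clamp side 0.96 [335.6 278.9] [0.5415 0.0083 0.    ]
cradle top 0.64 [369.4 256.2] [ 0.5183 -0.053   0.014 ]
cradle side 0.88 [343.8 289.4] [ 0.5163 -0.0475  0.014 ]
handle_bar top 0.64 [368.7 253.5] [ 0.5135 -0.0399  0.125 ]
handle_bar top 0.45 [292.5 238.3] [0.5507 0.143  0.125 ]
handle_bar side 0.6 [308.5 221. ] [0.5609 0.1319 0.125 ]
trigger_bar top 0.7 [345.3 249.5] [0.5233 0.0162 0.125 ]
trigger_bar top 0.56 [304.6 234.2] [0.5606 0.114  0.125 ]
trigger_bar side 0.71 [310.9 224.3] [0.555  0.1159 0.125 ]
trigger_bar side 0.34 [328.8 268.3] [ 0.46   -0.0498  0.125 ]
pad_face top 0.43 [346.4 247.7] [0.5378 0.009  0.041 ]
pad_face side 0.5 [330.3 267.5] [0.5322 0.0189 0.041 ]
pad_face side 0.24 [308.6 220.3] [0.6399 0.2202 0.041 ]
flask_mid top 0.96 [161.2 323.9] [0.3499 0.4471 0.125 ]
flask_mid side 0.65 [180.3 207.9] [0.3472 0.4442 0.125 ]
mug_rim top 0.9 [443.5 161.9] [ 0.7554 -0.2419  0.08  ]
mug_rim side 0.72 [462.2 260.8] [ 0.7625 -0.2427  0.08  ]
bowl_rim top 0.93 [310.5 154.3] [0.7837 0.1018 0.055 ]
bowl_rim side 0.83 [368.3 210.8] [0.7874 0.1109 0.055 ]
spoon_grip top 0.88 [214.5 285.2] [0.444  0.3537 0.005 ]
spoon_grip side 0.74 [232.3 239.7] [0.4448 0.3502 0.005 ]
```

```bash
python3 - <<'E'
from h import *
D={c:bot.camera(c) for c in("top","side")}
f=D["top"]["frame"][210:290,265:510,::-1]
cv2.imwrite("pics/z1.png",cv2.resize(f,None,fx=3.2,fy=3.2,interpolation=cv2.INTER_CUBIC))
f=D["side"]["frame"][205:375,280:460,::-1]
cv2.imwrite("pics/z2.png",cv2.resize(f,None,fx=3.4,fy=3.4,interpolation=cv2.INTER_CUBIC))
for n in("clamp","box_center"):
  for c in D:
    for r in bot.masks_of(c,n)[:1]:
        m=r["pixels"].astype(np.uint8); print(n,c,r["confidence"],r["bbox"],m.sum()); cv2.imwrite(f"pics/m_{n}_{c}.png",m*255)
        cs=max(cv2.findContours(m,0,1)[0],key=cv2.contourArea)
        print(cv2.minAreaRect(cs)); print(cv2.approxPolyDP(cs,2,True)[:,0].tolist())
E
```

```text
clamp top 0.75 [335.0, 253.2, 113.7, 50.0] 3810
((335.70440673828125, 249.8612518310547), (116.210693359375, 35.178218841552734), 9.8939208984375)
[[282, 226], [277, 256], [355, 268], [366, 273], [390, 274], [393, 242], [375, 241], [307, 227]]
clamp side 0.76 [331.9, 265.5, 86.9, 98.6] 3182
((329.7500305175781, 265.2500305175781), (108.8944320678711, 43.133514404296875), 45.0)
[[299, 219], [297, 222], [301, 232], [297, 234], [297, 243], [286, 252], [346, 312], [372, 300], [374, 297], [369, 291], [369, 279], [355, 279], [340, 266], [329, 251], [320, 246], [319, 239], [313, 233], [317, 222], [312, 222], [311, 216]]
box_center top 0.58 [474.4, 262.2, 44.9, 32.5] 974
((473.8307189941406, 262.0069274902344), (40.627967834472656, 25.05317497253418), 20.85445785522461)
[[457, 250], [452, 266], [478, 277], [490, 276], [495, 257], [467, 246]]
box_center side 0.61 [425.6, 344.0, 44.4, 50.0] 1326
((425.076904296875, 344.1153869628906), (48.53627395629883, 32.172611236572266), 56.3099365234375)
[[425, 321], [407, 327], [405, 343], [422, 368], [442, 362], [445, 345]]
```

View pics/z1.png

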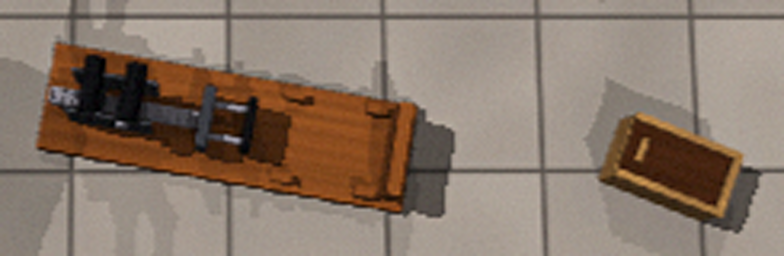

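View pics/z2.png

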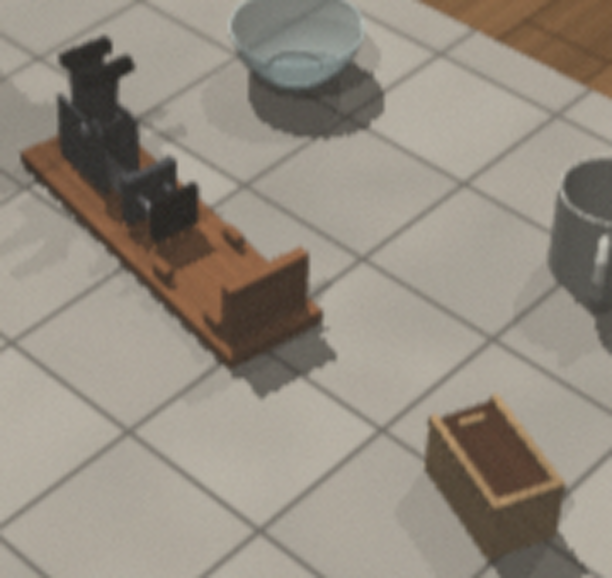

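```bash
python3 - <<'E'
from h import *
D={c:bot.camera(c) for c in("top","side")}
from scipy.optimize import least_squares
T=lambda u,v:(265+u/3.2-.35,210+v/3.2-.35)
S=lambda u,v:(280+u/3.4-.35,205+v/3.4-.35)
# local clamp pts -> pixel
C=[("top",(-.175,.045,.014),T(57,40)),("top",(-.175,-.045,.014),T(38,150)),("top",(.131,-.045,.014),T(403,213)),
("side",(-.175,-.045,.014),S(22,156)),("side",(.131,-.045,.014),S(233,352)),("side",(.131,.045,.014),S(321,310)),
("top",(-.130,.022,.133),T(93,57)),("side",(-.130,-.022,.133),S(60,55)),("side",(-.130,.022,.133),S(109,40))]
B=[("top",(-.045,.0275,.055),T(634,115)),("top",(.045,.0275,.055),T(742,153)),("top",(.045,-.0275,.055),T(725,217)),
("side",(-.045,.0275,.055),S(496,397)),("side",(-.045,-.0275,.055),S(430,418)),("side",(.045,-.0275,.055),S(495,503)),("side",(.045,.0275,.055),S(561,484)),("side",(.045,-.0275,0),S(495,558))]
def fit(L,x0,name):
    def W(p,l):
        c,s=np.cos(p[2]),np.sin(p[2]); return np.array([p[0]+c*l[0]-s*l[1],p[1]+s*l[0]+c*l[1],l[2]])
    f=lambda p:np.concatenate([proj(D[c],W(p,l))-np.array(px) for c,l,px in L])
    r=least_squares(f,x0,loss="soft_l1"); print(name,r.x,np.degrees(r.x[2])); print(np.round(f(r.x).reshape(-1,2),1).tolist()); return r.x,W
p,W=fit(C,[.54,.01,-1.75],"clamp")
for n,l in dict(cradle=(.064,0,.014),stop=(.109,0,.03),handle=(-.13,0,.125),trig=(-.098,0,.125),mid=(-.121,0,.125)).items(): print(n,np.round(W(p,l),4))
fit(B,[.5,-.323,-1.95],"box")
E
```

```text
clamp [ 0.53326096  0.01299253 -1.74125137] -99.76635463461812
[[-0.3, 0.9], [-0.6, -0.2], [0.3, -0.5], [-1.2, -1.3], [-0.7, 2.2], [1.0, 0.2], [1.0, -0.5], [0.6, 0.1], [-0.5, -1.0]]
cradle [ 0.5224 -0.0501  0.014 ]
stop [ 0.5148 -0.0944  0.03  ]
handle [0.5553 0.1411 0.125 ]
trig [0.5499 0.1096 0.125 ]
mid [0.5538 0.1322 0.125 ]
box [ 0.50152311 -0.32419623 -1.9319056 ] -110.69003749145708
[[1.0, -0.9], [0.6, -0.5], [-0.5, -0.3], [-0.6, -1.0], [-1.2, -0.0], [-0.0, 1.9], [1.3, -0.4], [-2.2, 1.4]]
```

```bash
python3 -m jog '[{"claw":-1,"delta_pos":[0,-0.68,0.2],"roll":-0.19},{"claw":-1,"delta_pos":[0,-0.68,0.2],"roll":-0.19},{"claw":-1,"delta_pos":[0,-0.68,0.2],"roll":-0.19},{"claw":-1,"delta_pos":[0,-0.68,0.2],"roll":-0.19},{"claw":-1,"delta_pos":[0,-0.68,0.2],"roll":-0.19}]'
```

```text
clock: 2.02
eef_pos: [0.1791, 0.2925, 0.3049]
tool_rot: [0.956, 0.295, 0.0, 0.0]
ft_force: [-0.8, 0.2, -0.1]
grip_width: 0.0856
```

```bash
python3 -m jog '[{"claw":-1,"delta_pos":[0.4,-0.72,0],"roll":-0.19},{"claw":-1,"delta_pos":[0.4,-0.72,0],"roll":-0.19},{"claw":-1,"delta_pos":[0.4,-0.72,0],"roll":-0.19},{"claw":-1,"delta_pos":[0.4,-0.72,0],"roll":-0.19},{"claw":-1,"delta_pos":[0.4,-0.72,0],"roll":-0.19}]'
python3 -m jog '[{"claw":-1,"delta_pos":[0.4,-0.72,0],"roll":-0.11},{"claw":-1,"delta_pos":[0.4,-0.72,0],"roll":-0.11},{"claw":-1,"delta_pos":[0.4,-0.72,0],"roll":-0.11},{"claw":-1,"delta_pos":[0.4,-0.72,0],"roll":-0.11},{"claw":-1,"delta_pos":[0.4,-0.72,0],"roll":-0.11}]'
```

```text
clock: 2.43
eef_pos: [0.279, 0.1116, 0.3054]
tool_rot: [1.0, -0.001, 0.001, -0.0]
ft_force: [1.6, 0.8, 0.2]
grip_width: 0.0854
clock: 2.85
eef_pos: [0.3795, -0.0708, 0.3058]
tool_rot: [0.985, -0.174, 0.002, 0.0]
ft_force: [0.9, 0.9, 0.6]
grip_width: 0.0854
```

```bash
python3 -m jog '[{"claw":-1,"delta_pos":[0.35,-0.75,-0.1],"roll":0},{"claw":-1,"delta_pos":[0.35,-0.75,-0.1],"roll":0},{"claw":-1,"delta_pos":[0.35,-0.75,-0.1],"roll":0},{"claw":-1,"delta_pos":[0.35,-0.75,-0.1],"roll":0},{"claw":-1,"delta_pos":[0.35,-0.75,-0.1],"roll":0}]'
python3 -m jog '[{"claw":-1,"delta_pos":[0.14,-0.26,-0.25],"roll":0},{"claw":-1,"delta_pos":[0.14,-0.26,-0.25],"roll":0},{"claw":-1,"delta_pos":[0.14,-0.26,-0.25],"roll":0},{"claw":-1,"delta_pos":[0.14,-0.26,-0.25],"roll":0}]'
cat >> h.py <<'E'
from scipy.spatial.transform import Rotation as Ro
def wrist():
    o=bot.get_obs(); d=bot.camera("wrist")
    Rt=Ro.from_quat(o["tool_rot"]).as_matrix(); H=np.array(d["hand_eye"])
    Rc=Rt@H[:3,:3]; tc=Rt@H[:3,3]+np.array(o["eef_pos"])
    d["R"]=Rc.T; d["t"]=-Rc.T@tc; return o,d
E
python3 - <<'E'
from h import *
o,d=wrist(); print(o["eef_pos"],o["tool_rot"],o["joint_pos"]); cv2.imwrite("pics/w1.png",d["frame"][:,:,::-1])
print(d["camera_matrix"],d["hand_eye"])
for r in bot.pinpoint("wrist","box_center"): print(r,atz(d,r["location"],.0275))
for x in [(.045,.0275),(.045,-.0275),(-.045,.0275),(-.045,-.0275)]:
    a=-1.9319; print(np.round(proj(d,[.5015+np.cos(a)*x[0]-np.sin(a)*x[1],-.3242+np.sin(a)*x[0]+np.cos(a)*x[1],.055])))
E
```

```text
clock: 3.27
eef_pos: [0.4664, -0.2584, 0.2808]
tool_rot: [0.985, -0.174, 0.002, 0.0]
ft_force: [0.4, 0.4, 0.1]
grip_width: 0.0851
clock: 3.6
eef_pos: [0.5003, -0.3247, 0.2136]
tool_rot: [0.984, -0.176, -0.001, -0.001]
ft_force: [0.3, 1.0, -0.2]
grip_width: 0.0855
[ 0.5002991  -0.32468082  0.21363245] [ 0.98445333 -0.17563836 -0.00118217 -0.00118713] [-5.76251249e-01  4.53363276e-01  2.07156347e-01  1.32769130e+00
  1.26706724e-03  1.34765196e+00]
[[365.42452012   0.         321.06249643]
 [  0.         365.42452012 231.11619032]
 [  0.           0.           1.        ]] [[ 9.99998725e-01 -1.47887550e-03 -6.02537078e-04 -7.51154201e-04]
 [ 1.59027989e-03  9.56587379e-01  2.91441345e-01 -7.45335334e-02]
 [ 1.45373899e-04 -2.91441931e-01  9.56588511e-01 -1.20461313e-01]
 [ 0.00000000e+00  0.00000000e+00  0.00000000e+00  1.00000000e+00]]
{'location': [322.5, 212.3], 'confidence': 0.84} [ 0.49959366 -0.32605472  0.0275    ]
[357. 271.]
[290. 270.]
[361. 160.]
[288. 160.]
```

View pics/w1.png

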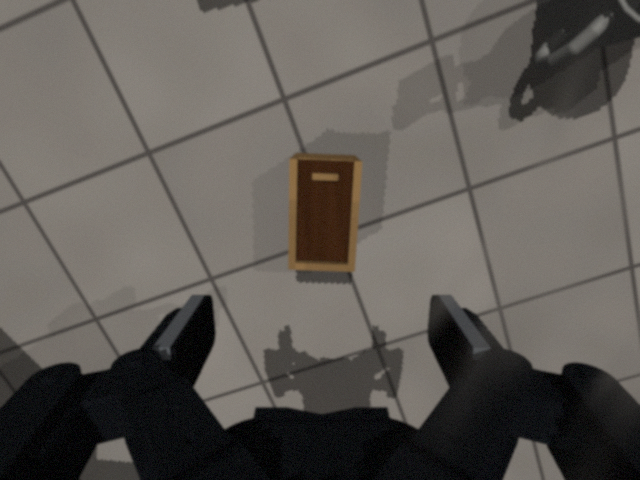

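```bash
python3 -m jog '[{"claw":-1,"delta_pos":[0.004,0,-0.3],"roll":-0.003},{"claw":-1,"delta_pos":[0.004,0,-0.5],"roll":-0.003},{"claw":-1,"delta_pos":[0.004,0,-0.6],"roll":-0.003},{"claw":-1,"delta_pos":[0.004,0,-0.7],"roll":-0.003},{"claw":-1,"delta_pos":[0.004,0,-0.7],"roll":-0.003}]'
python3 -m jog '[{"claw":-1,"delta_pos":[0,0,0],"roll":0},{"claw":0.4,"delta_pos":[0,0,0],"roll":0},{"claw":1,"delta_pos":[0,0,0],"roll":0},{"claw":1,"delta_pos":[0,0,0],"roll":0},{"claw":1,"delta_pos":[0,0,0],"roll":0}]'
python3 -m jog '[{"claw":1,"delta_pos":[0,0,0],"roll":0},{"claw":1,"delta_pos":[0,0,0],"roll":0}]'
python3 - <<'E'
from h import *
o,d=wrist(); print(o["eef_pos"],o["tool_rot"]); cv2.imwrite("pics/w2.png",d["frame"][:,:,::-1])
E
```

```text
clock: 4.12
eef_pos: [0.4983, -0.3189, 0.0386]
tool_rot: [0.984, -0.178, -0.003, -0.002]
ft_force: [-2.1, 0.4, -1.2]
grip_width: 0.085
clock: 4.53
eef_pos: [0.5012, -0.3204, 0.0428]
tool_rot: [0.984, -0.178, 0.001, -0.001]
ft_force: [0.6, -0.4, 6.1]
grip_width: 0.0543
clock: 4.7
eef_pos: [0.5026, -0.3214, 0.0451]
tool_rot: [0.984, -0.178, 0.003, -0.0]
ft_force: [-0.6, -0.0, -2.1]
grip_width: 0.0542
[ 0.50264089 -0.32141442  0.04512907] [ 9.84007343e-01 -1.78106421e-01  2.75357736e-03 -2.65079081e-04]
```

View pics/w2.png

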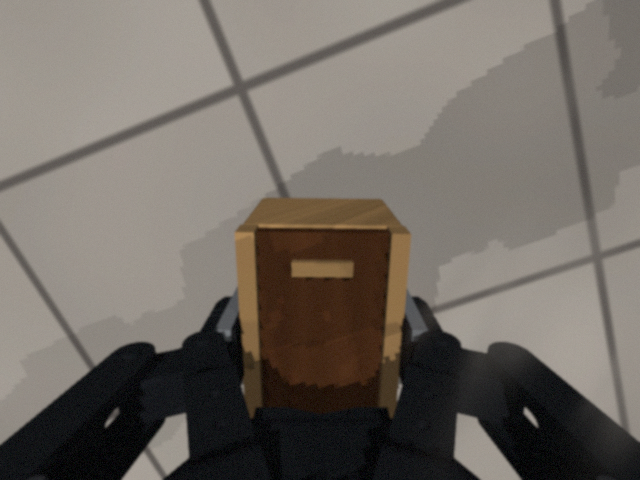

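```bash
python3 -m jog '[{"claw":1,"delta_pos":[0,0,0.1],"roll":0},{"claw":1,"delta_pos":[0,0,0.25],"roll":0},{"claw":1,"delta_pos":[0,0,0.4],"roll":0.01},{"claw":1,"delta_pos":[0,0,0.46],"roll":0.03},{"claw":1,"delta_pos":[0,0,0.46],"roll":0.058}]'
python3 -m jog '[{"claw":1,"delta_pos":[0.03,0.32,0],"roll":0},{"claw":1,"delta_pos":[0.06,0.48,0],"roll":0},{"claw":1,"delta_pos":[0.07,0.64,0],"roll":0},{"claw":1,"delta_pos":[0.07,0.72,0],"roll":0},{"claw":1,"delta_pos":[0.07,0.72,0],"roll":0}]'
python3 -m jog '[{"claw":1,"delta_pos":[0,0,0],"roll":0}]'
python3 - <<'E'
from h import *
o,d=wrist(); print(o["eef_pos"],o["tool_rot"],o["grip_width"],o["ft_force"]); 
D={"wrist":d,"top":bot.camera("top"),"side":bot.camera("side")}
for c in D: cv2.imwrite(f"pics/{c}3.png",D[c]["frame"][:,:,::-1])
rs=[]
for c in D:
  for r in bot.pinpoint(c,"box_center")[:1]: print(c,r); rs.append(ray(D[c],r["location"]))
print(tri(rs))
for c in D:
  for r in bot.pinpoint(c,"cradle")[:1]: print(c,r,atz(D[c],r["location"],.014))
E
```

```text
clock: 5.17
eef_pos: [0.5045, -0.3228, 0.1651]
tool_rot: [0.996, -0.086, 0.006, 0.002]
ft_force: [0.8, -0.9, -3.0]
grip_width: 0.0544
clock: 5.58
eef_pos: [0.5214, -0.1376, 0.165]
tool_rot: [0.996, -0.084, 0.005, 0.0]
ft_force: [-1.4, -0.1, -2.2]
grip_width: 0.0543
clock: 5.67
eef_pos: [0.5212, -0.1345, 0.165]
tool_rot: [0.997, -0.081, 0.005, -0.0]
ft_force: [-0.4, -0.3, -3.2]
grip_width: 0.0542
[ 0.52116725 -0.13453959  0.16503407] [ 9.96667428e-01 -8.14158509e-02  5.03596483e-03 -3.70001702e-04] 0.0541793757907295 [-0.38065463 -0.32242396 -3.18493453]
wrist {'location': [317.2, 316.8], 'confidence': 0.86}
top {'location': [412.1, 246.6], 'confidence': 0.55}
side {'location': [373.7, 266.0], 'confidence': 0.59}
[ 0.52281604 -0.14004764  0.14879008]
wrist {'location': [298.0, 105.5], 'confidence': 0.7} [ 0.51966621 -0.04861713  0.014     ]
top {'location': [369.8, 255.3], 'confidence': 0.57} [ 0.52067725 -0.05408675  0.014     ]
side {'location': [345.2, 288.4], 'confidence': 0.6} [ 0.52172306 -0.04750541  0.014     ]
```

View pics/wrist3.png

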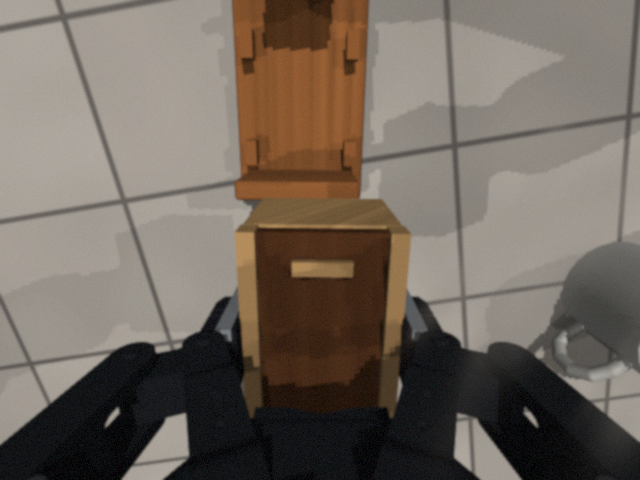

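View pics/side3.png

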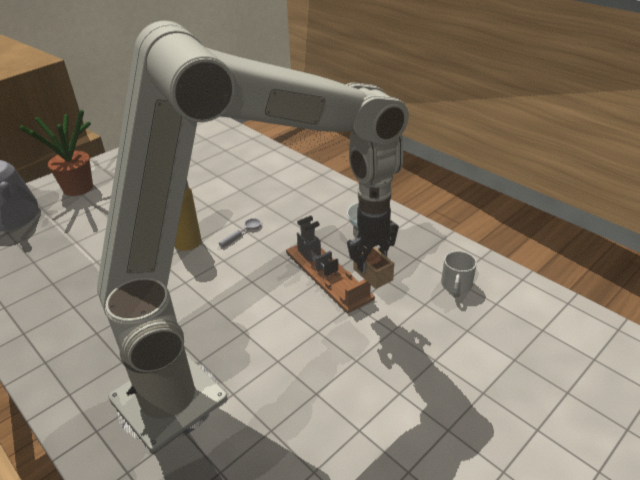

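```bash
python3 - <<'E'
import cv2
f=cv2.imread("pics/wrist3.png")
cv2.imwrite("pics/w3z.png",cv2.resize(f[0:210,220:385],None,fx=2.8,fy=2.8,interpolation=cv2.INTER_CUBIC))
E
```

```text
(no output)
```

View pics/w3z.png

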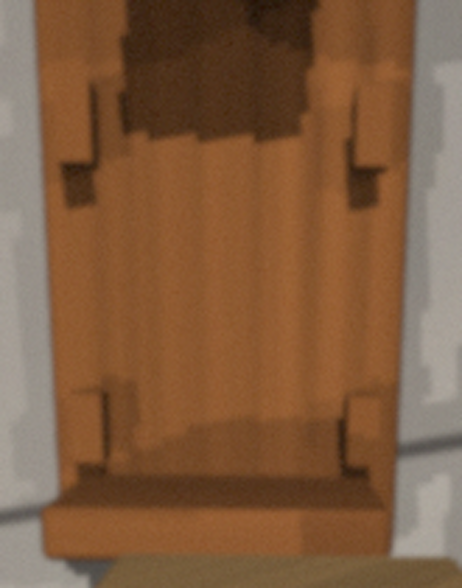

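```bash
cat > fit3.py <<'E'
from h import *
from scipy.optimize import least_squares
import json
o,d=wrist()
Z=lambda u,v:np.array((220+u/2.8-.32,v/2.8-.32))
P=[((-.0265,-.0305,.026),(92,163)),((-.0265,.0305,.026),(356,168)),((.0265,-.0305,.026),(103,393)),((.0265,.0305,.026),(349,391)),((.045,-.0375,.07),(45,508)),((.045,.0375,.07),(388,508))]
E=[(-.045,(37,0)),(-.045,(59,480)),(.045,(413,0)),(.045,(397,400))]
def res(p):
    c,s=np.cos(p[2]),np.sin(p[2]); out=[]
    for l,px in P:
        out+=list((proj(d,[p[0]+c*l[0]-s*l[1],p[1]+s*l[0]+c*l[1],l[2]])-Z(*px)))
    for y,px in E:
        X=atz(d,Z(*px),.014)-np.array([p[0],p[1],0]); out.append((-s*X[0]+c*X[1]-y)*1500)
    return np.array(out)
r=least_squares(res,[.5224,-.05,-1.741],loss="soft_l1"); print(r.x,np.degrees(r.x[2]),np.round(res(r.x),1))
x,y,a=r.x
R=Ro.from_quat(o["tool_rot"]).as_matrix(); print("tool",o["eef_pos"],"yaw",np.degrees(np.arctan2(R[1,0],R[0,0])),"z",R[:,2])
# box in tool: top rim corners
for px in [(237,233),(409,233),(254,200),(388,200)]:
    for z in (.1763,):
        print(px,(R.T@(atz(d,px,z)-o["eef_pos"])).round(4))
E
python3 fit3.py
```

```text
[ 0.52266941 -0.05171986 -1.7519008 ] -100.37652215384749 [ 0.1  0.4 -0.1 -0.2 -0.4  2.3  0.1  3.9 -2.2 -2.2  2.4 -1.2  2.   0.7
 -2.  -1.9]
tool [ 0.52126058 -0.13882798  0.16483549] yaw -9.72540777950098 z [ 0.01064248 -0.0010512  -0.99994281]
(237, 233) [-0.027  -0.041  -0.0117]
(409, 233) [ 0.0268 -0.0407 -0.0111]
(254, 200) [-0.0211 -0.0514 -0.0117]
(388, 200) [ 0.0196 -0.0513 -0.0112]
```

```bash
python3 - <<'E'
from h import *
o,d=wrist(); print(o["eef_pos"],o["tool_rot"],o["joint_vel"],o["clock"]);print(bot.get_obs()["eef_pos"])
f=d["frame"][:,:,::-1];cv2.imwrite("pics/w4.png",f)
cv2.imwrite("pics/w4z.png",cv2.resize(f[0:210,220:385],None,fx=2.8,fy=2.8,interpolation=cv2.INTER_CUBIC))
import pickle; pickle.dump((o,d),open("w4.pkl","wb"))
E
```

```text
[ 0.52125955 -0.13863882  0.16486207] [ 9.96397677e-01 -8.46348437e-02  5.34887137e-03  5.24472134e-05] [ 8.71742572e-03 -1.10220292e-03 -1.27672937e-03 -3.58248131e-05
  2.05234111e-04  8.39058937e-04] 6.1667
[ 0.52128463 -0.13843063  0.16486697]
```

View pics/w4z.png

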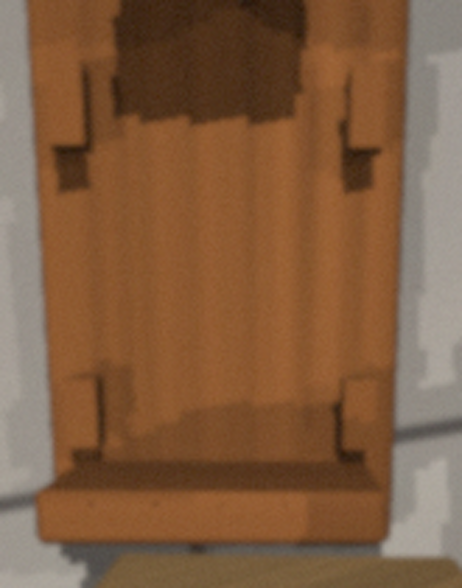

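```bash
sed -i 's/^o,d=wrist()/import pickle; o,d=pickle.load(open("w4.pkl","rb"))/; s/^P=.*/P=[((-.0265,-.0305,.026),(85,147)),((-.0265,.0305,.026),(349,150)),((.0265,-.0305,.026),(98,377)),((.0265,.0305,.026),(343,377)),((.045,-.0375,.07),(38,492)),((.045,.0375,.07),(387,492))]/; s/^E=.*/E=[(-.045,(28,0)),(-.045,(54,480)),(.045,(408,0)),(.045,(391,380))]/; s/(.1763,)/(.174,)/' fit3.py; python3 fit3.py
```

```text
[ 0.52185717 -0.04778633 -1.74653727] -100.0692142811888 [-0.1  0.3  0.1 -0.1 -0.8  3.   0.5  3.4 -2.2 -2.2  1.  -1.8  1.5  0.5
 -1.1 -2.6]
tool [ 0.52125955 -0.13863882  0.16486207] yaw -9.710438620104696 z [ 0.01065033 -0.00100992 -0.99994277]
(237, 233) [-0.0275 -0.0402 -0.0094]
(409, 233) [ 0.0273 -0.04   -0.0088]
(254, 200) [-0.0216 -0.0509 -0.0093]
(388, 200) [ 0.0201 -0.0508 -0.0089]
```

```bash
python3 -m jog '[{"claw":1,"delta_pos":[0.005,0.15,0],"roll":0},{"claw":1,"delta_pos":[0.009,0.3,0],"roll":0},{"claw":1,"delta_pos":[0.009,0.39,0],"roll":0},{"claw":1,"delta_pos":[0.009,0.396,0],"roll":0},{"claw":1,"delta_pos":[0.009,0.396,0],"roll":0}]'
python3 - <<'E'
from h import *
for i in range(4): bot.camera("wrist"); print(bot.get_obs()["eef_pos"])
o,d=wrist(); print(o["eef_pos"],o["tool_rot"],o["clock"])
f=d["frame"][:,:,::-1];cv2.imwrite("pics/w5.png",f)
import pickle; pickle.dump((o,d),open("w5.pkl","wb"))
E
```

```text
clock: 6.63
eef_pos: [0.5235, -0.0384, 0.1649]
tool_rot: [0.997, -0.083, 0.005, 0.0]
ft_force: [0.4, -0.6, -3.1]
grip_width: 0.0539
[ 0.52360838 -0.03935709  0.16493912]
[ 0.52363141 -0.03998368  0.16492948]
[ 0.5235991  -0.04033904  0.16492125]
[ 0.52358637 -0.04048786  0.1648992 ]
[ 0.52358637 -0.04048786  0.1648992 ] [ 9.96346940e-01 -8.52245486e-02  5.43147309e-03  2.27072926e-04] 6.8333
```

View pics/w5.png

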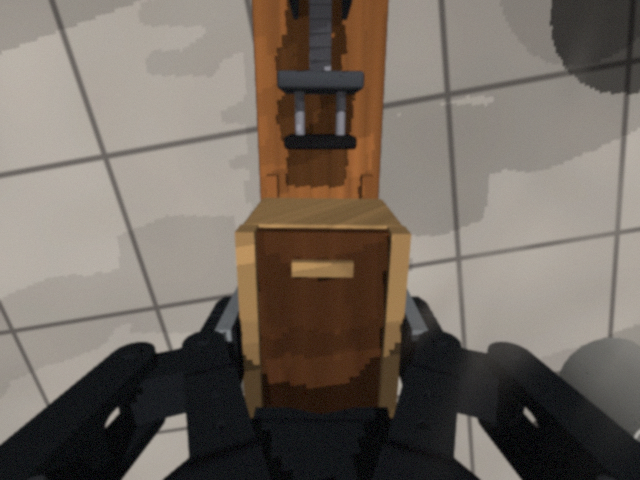

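```bash
python3 - <<'E'
from h import *
import pickle; o,d=pickle.load(open("w5.pkl","rb"))
R=Ro.from_quat(o["tool_rot"]).as_matrix(); p=o["eef_pos"]
f=d["frame"][:,:,::-1]
cv2.imwrite("pics/w5z.png",cv2.resize(f[0:240,220:420],None,fx=2.5,fy=2.5,interpolation=cv2.INTER_CUBIC))
a=np.radians(-99.9);u=np.array([np.cos(a),np.sin(a),0]);v=np.array([-np.sin(a),np.cos(a),0])
def loc(px,z): X=atz(d,px,z); return round(float((X-p)@u),4),round(float((X-p)@v),4)
for n,px,z in [("bL",(253,10),.014),("bR",(388,10),.014),("bL",(261.5,190),.014),("bR",(379,190),.014),("padtopL",(285,138),.061),("padtopR",(356,138),.061),("boxL",(237,233),.174),("boxR",(409,233),.174),("boxbL",(254,200),.119),("boxbR",(388,200),.119)]: print(n,loc(px,z))
E
```

```text
bL (-0.1434, -0.0438)
bR (-0.1437, 0.0447)
bL (-0.0244, -0.0439)
bR (-0.0243, 0.0443)
padtopL (-0.0643, -0.0212)
padtopR (-0.0643, 0.0211)
boxL (-0.0402, -0.0277)
boxR (-0.04, 0.0272)
boxbL (-0.0391, -0.0314)
boxbR (-0.039, 0.0307)
```

View pics/w5z.png

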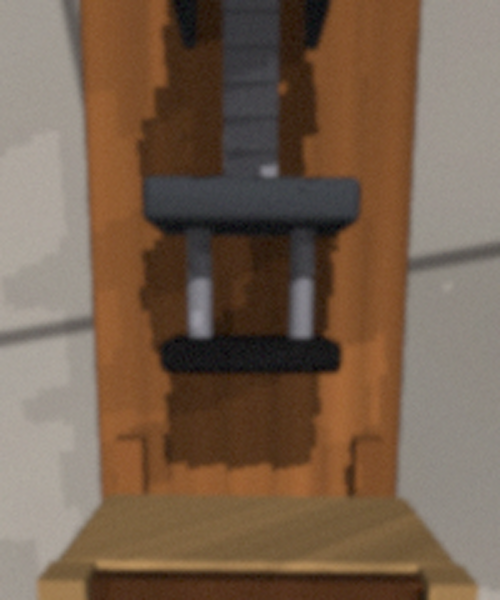

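```bash
python3 -m jog '[{"claw":1,"delta_pos":[0.001,0.008,-0.1],"roll":0},{"claw":1,"delta_pos":[0.001,0.008,-0.2],"roll":0},{"claw":1,"delta_pos":[0.001,0.008,-0.28],"roll":0},{"claw":1,"delta_pos":[0.001,0.008,-0.3],"roll":0},{"claw":1,"delta_pos":[0.001,0.008,-0.3],"roll":0}]'
python3 - <<'E'
from h import *
for i in range(2): bot.camera("wrist")
o,d=wrist(); print(o["eef_pos"],o["tool_rot"],o["clock"],o["ft_force"])
f=d["frame"][:,:,::-1];cv2.imwrite("pics/w6.png",f)
s=bot.camera("side")["frame"][:,:,::-1]; cv2.imwrite("pics/s6.png",cv2.resize(s[190:330,270:420],None,fx=4,fy=4,interpolation=cv2.INTER_CUBIC))
E
```

```text
clock: 7.3
eef_pos: [0.5222, -0.0392, 0.0882]
tool_rot: [0.996, -0.086, 0.003, 0.0]
ft_force: [0.5, 0.2, -2.3]
grip_width: 0.0543
[ 0.5244996  -0.03910648  0.09070083] [ 9.96296604e-01 -8.57751604e-02  5.97196565e-03  1.86202229e-04] 7.4 [ 0.56249028 -0.07397141 -2.48491752]
```

View pics/w6.png

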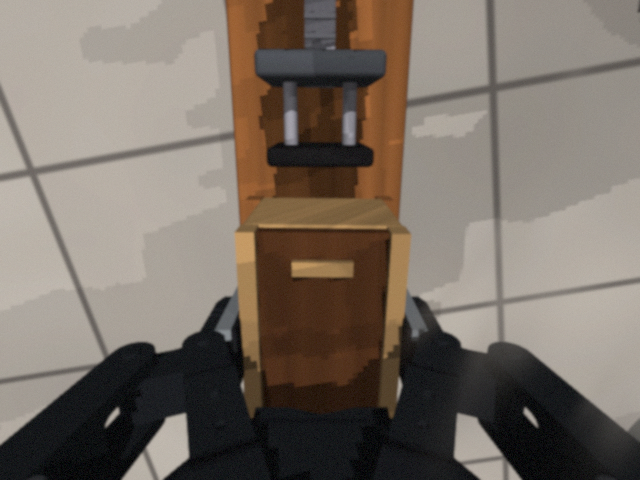

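View pics/s6.png

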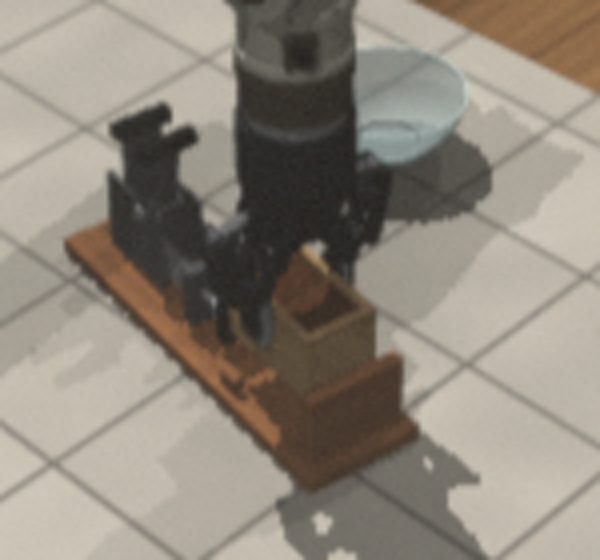

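```bash
python3 -m jog '[{"claw":1,"delta_pos":[-0.003,0,-0.05],"roll":0},{"claw":1,"delta_pos":[-0.003,0,-0.09],"roll":0},{"claw":1,"delta_pos":[-0.003,0,-0.115],"roll":0},{"claw":1,"delta_pos":[-0.003,0,-0.12],"roll":0},{"claw":1,"delta_pos":[-0.003,0,-0.12],"roll":0}]'
python3 - <<'E'
from h import *
for i in range(3): bot.camera("wrist"); o=bot.get_obs(); print(o["eef_pos"],o["ft_force"],o["ft_torque"])
o,d=wrist()
f=d["frame"][:,:,::-1];cv2.imwrite("pics/w7.png",f)
s=bot.camera("side")["frame"][:,:,::-1]; cv2.imwrite("pics/s7.png",cv2.resize(s[190:330,270:420],None,fx=4,fy=4,interpolation=cv2.INTER_CUBIC))
E
```

```text
clock: 7.92
eef_pos: [0.524, -0.0388, 0.061]
tool_rot: [0.996, -0.086, 0.006, 0.0]
ft_force: [-0.1, -0.0, -2.4]
grip_width: 0.0543
[ 0.52436933 -0.03886791  0.06145451] [ 0.87149064 -0.82578281 -1.63219931] [-0.03608576  0.0332669  -0.02983046]
[ 0.52472014 -0.03889446  0.06175668] [ 0.51878854  0.07266142 -2.97047645] [ 0.03546665 -0.00911403  0.03177337]
[ 0.52487883 -0.03891406  0.06191292] [ 0.60879477  0.47876896 -3.23176067] [ 0.02931602 -0.00102433  0.00633978]
```

View pics/w7.png

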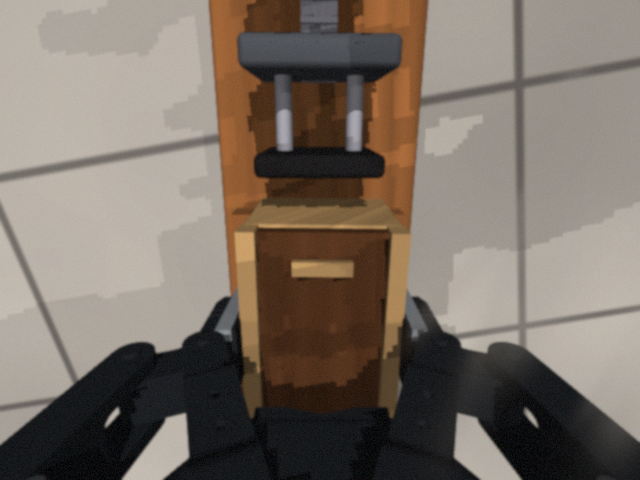

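View pics/s7.png

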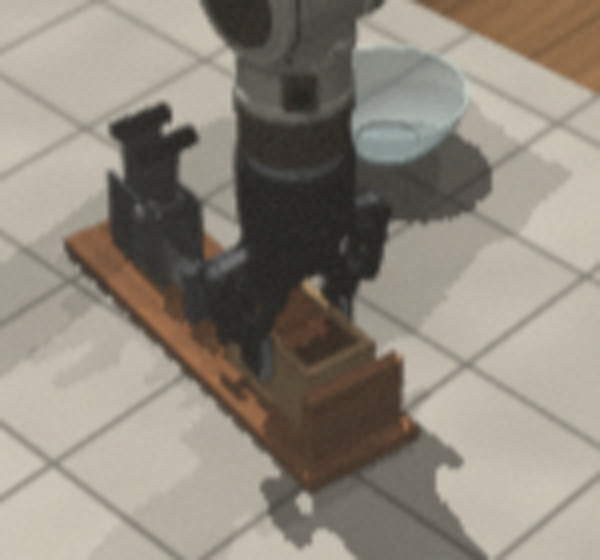

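```bash
python3 - <<'E'
import cv2
f=cv2.imread("pics/w7.png")
cv2.imwrite("pics/w7z.png",cv2.resize(f[120:260,205:435],None,fx=3.4,fy=3.4,interpolation=cv2.INTER_CUBIC))
E
```

View pics/w7z.png

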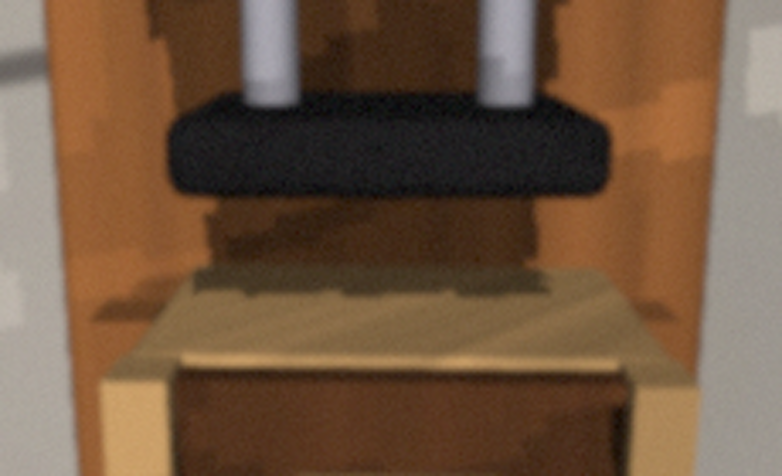

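```bash
python3 -m jog '[{"claw":1,"delta_pos":[-0.006,0,0],"roll":0},{"claw":1,"delta_pos":[-0.006,0,-0.006],"roll":0},{"claw":1,"delta_pos":[-0.006,0,-0.01],"roll":0},{"claw":1,"delta_pos":[-0.006,0,-0.01],"roll":0}]'
python3 - <<'E'
from h import *
for i in range(3): bot.camera("wrist"); o=bot.get_obs(); print(o["eef_pos"],o["ft_force"],o["ft_torque"])
o,d=wrist()
f=d["frame"][:,:,::-1];cv2.imwrite("pics/w8.png",f)
cv2.imwrite("pics/w8z.png",cv2.resize(f[120:260,205:435],None,fx=3.4,fy=3.4,interpolation=cv2.INTER_CUBIC))
E
```

```text
clock: 8.5
eef_pos: [0.5232, -0.0389, 0.0593]
tool_rot: [0.996, -0.086, 0.007, 0.0]
ft_force: [-0.4, -0.4, -3.2]
grip_width: 0.0541
[ 0.52321238 -0.03890769  0.05933399] [ 0.08567827  0.17451335 -2.58167443] [0.01679308 0.02935726 0.07815941]
[ 0.52329656 -0.03890728  0.05936168] [ 0.07972683 -0.32926725 -2.55057682] [-0.01375315  0.03780851  0.02073171]
[ 0.52339239 -0.03892346  0.05941587] [-0.83240169  0.50621814 -2.47615855] [-0.01243714  0.02092847 -0.0383224 ]
```

View pics/w8z.png

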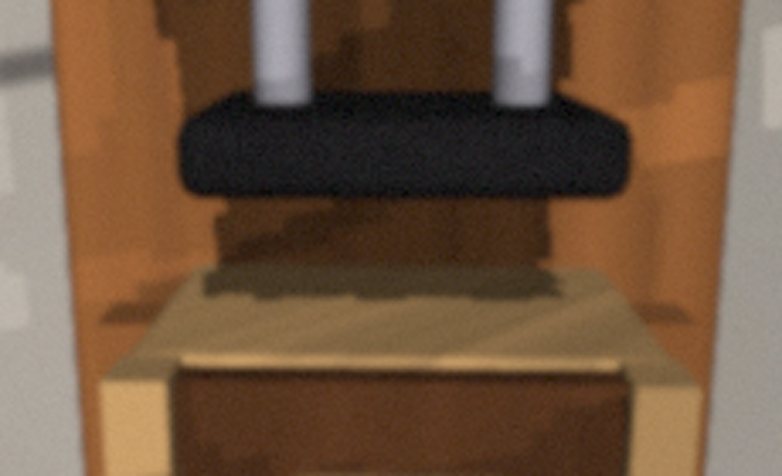

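```bash
python3 -m jog '[{"claw":1,"delta_pos":[-0.001,0,-0.004],"roll":0},{"claw":1,"delta_pos":[-0.001,0,-0.006],"roll":0},{"claw":1,"delta_pos":[-0.001,0,-0.006],"roll":0}]'
python3 -m jog '[{"claw":1,"delta_pos":[-0.001,0,-0.006],"roll":0},{"claw":1,"delta_pos":[-0.001,0,-0.006],"roll":0},{"claw":1,"delta_pos":[-0.001,0,-0.006],"roll":0}]'
```

```text
clock: 8.95
eef_pos: [0.523, -0.0389, 0.0578]
tool_rot: [0.996, -0.086, 0.007, 0.0]
ft_force: [-0.6, -0.6, -2.8]
grip_width: 0.0543
clock: 9.2
eef_pos: [0.5232, -0.039, 0.0572]
tool_rot: [0.996, -0.086, 0.008, 0.0]
ft_force: [-1.3, -0.3, 4.2]
grip_width: 0.0543
```

```bash
python3 -m jog '[{"claw":0.2,"delta_pos":[0,0,0],"roll":0},{"claw":-0.2,"delta_pos":[0,0,0],"roll":0},{"claw":-1,"delta_pos":[0,0,0],"roll":0},{"claw":-1,"delta_pos":[0,0,0.004],"roll":0},{"claw":-1,"delta_pos":[0,0,0.004],"roll":0}]'
python3 -m jog '[{"claw":-1,"delta_pos":[0,0,0.08],"roll":0},{"claw":-1,"delta_pos":[0,0,0.22],"roll":0},{"claw":-1,"delta_pos":[0,0,0.38],"roll":0},{"claw":-1,"delta_pos":[0,0,0.52],"roll":0},{"claw":-1,"delta_pos":[0,0,0.56],"roll":0}]'
python3 - <<'E'
from h import *
for i in range(2): bot.camera("wrist")
o,d=wrist(); print(o["eef_pos"],o["tool_rot"],o["clock"],o["ft_force"])
import pickle; pickle.dump((o,d),open("w9.pkl","wb"))
cv2.imwrite("pics/w9.png",d["frame"][:,:,::-1])
s=bot.camera("side")["frame"][:,:,::-1]; cv2.imwrite("pics/s9.png",cv2.resize(s[190:330,270:420],None,fx=4,fy=4,interpolation=cv2.INTER_CUBIC))
E
```

```text
clock: 9.62
eef_pos: [0.5234, -0.039, 0.0583]
tool_rot: [0.996, -0.086, 0.008, 0.0]
ft_force: [0.8, -0.3, 0.3]
grip_width: 0.0855
clock: 10.03
eef_pos: [0.5267, -0.0392, 0.2046]
tool_rot: [0.996, -0.086, 0.013, 0.0]
ft_force: [1.8, -0.8, 0.4]
grip_width: 0.0856
[ 0.5255617  -0.03911244  0.20139426] [ 9.96266372e-01 -8.55349736e-02  1.17078361e-02  1.02090025e-04] 10.1333 [-0.59711243 -0.55771433 -0.52702535]
```

View pics/w9.png

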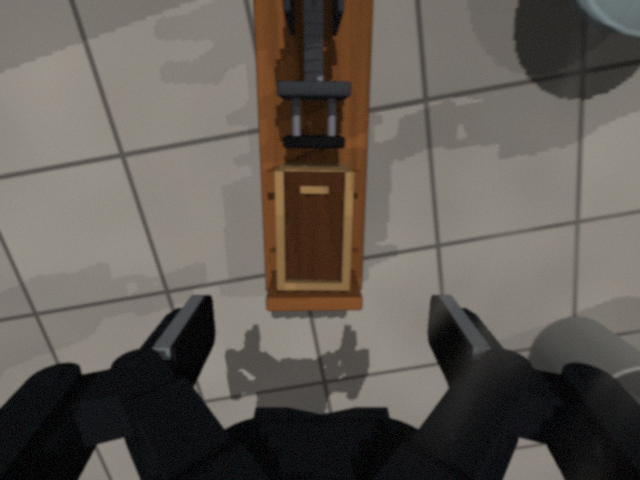

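View pics/s9.png

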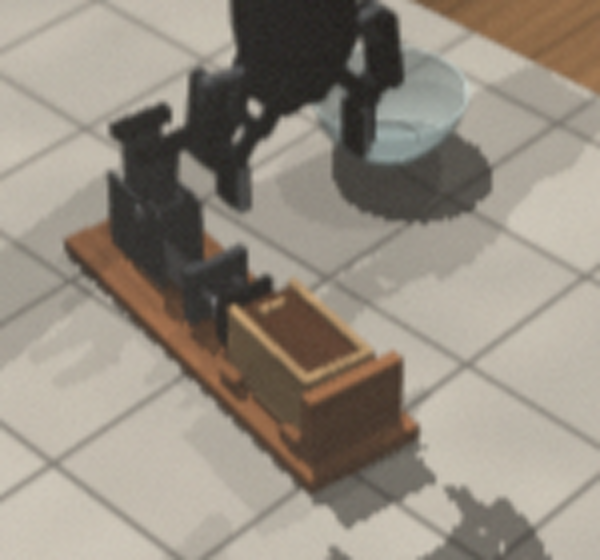

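```bash
python3 -m jog '[{"claw":-1,"delta_pos":[0.03,0.12,0.12],"roll":0.04},{"claw":-1,"delta_pos":[0.06,0.25,0.12],"roll":0.08},{"claw":-1,"delta_pos":[0.08,0.4,0.12],"roll":0.12},{"claw":-1,"delta_pos":[0.114,0.55,0.12],"roll":0.16},{"claw":-1,"delta_pos":[0.114,0.69,0.12],"roll":0.198}]'
python3 -m jog '[{"claw":-1,"delta_pos":[0,0,0],"roll":0.04},{"claw":-1,"delta_pos":[0,0,0],"roll":0.08},{"claw":-1,"delta_pos":[0,0,0],"roll":0.12},{"claw":-1,"delta_pos":[0,0,0],"roll":0.16},{"claw":-1,"delta_pos":[0,0,0],"roll":0.198}]'
python3 - <<'E'
from h import *
o=bot.get_obs(); R=Ro.from_quat(o["tool_rot"]).as_matrix(); print(o["eef_pos"],np.degrees(np.arctan2(R[1,0],R[0,0])),R[:,2],o["clock"])
import pickle; oo,d=pickle.load(open("w9.pkl","rb"))
f=d["frame"][:,:,::-1]
cv2.imwrite("pics/w9z.png",cv2.resize(f[70:320,250:375],None,fx=3.2,fy=2.4*3.2/2.4*0.73,interpolation=cv2.INTER_CUBIC)) if 0 else cv2.imwrite("pics/w9z.png",cv2.resize(f[70:320,240:390],None,fx=2.4,fy=2.4,interpolation=cv2.INTER_CUBIC))
E
```

```text
clock: 10.65
eef_pos: [0.5511, 0.1351, 0.2241]
tool_rot: [0.974, 0.226, 0.005, -0.002]
ft_force: [1.0, 0.3, 0.5]
grip_width: 0.0853
clock: 11.07
eef_pos: [0.5496, 0.135, 0.2207]
tool_rot: [0.857, 0.515, 0.001, -0.005]
ft_force: [-0.0, 0.5, 0.2]
grip_width: 0.0855
[0.54956303 0.13499824 0.22068896] 62.010062557676605 [-0.0023837   0.00928296 -0.99995407] 11.0667
```

View pics/w9z.png

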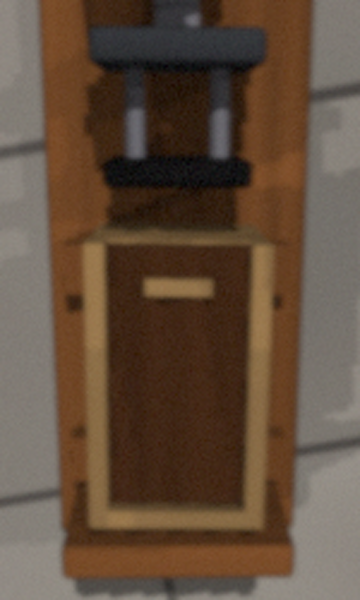

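```bash
python3 -m jog '[{"claw":-1,"delta_pos":[0,0,0],"roll":0.04},{"claw":-1,"delta_pos":[0.01,0,0],"roll":0.08},{"claw":-1,"delta_pos":[0.014,0,0.03],"roll":0.1},{"claw":-1,"delta_pos":[0.014,0,0.03],"roll":0.1},{"claw":-1,"delta_pos":[0.014,0,0.03],"roll":0.1}]'
python3 - <<'E'
from h import *
import pickle; o,d=pickle.load(open("w9.pkl","rb"))
u=np.array([np.cos(np.radians(-99.9)),np.sin(np.radians(-99.9)),0])
cr=np.array([.5221,-.0489,0])
Z=lambda a,b:(240+a/2.4-.3,70+b/2.4-.3)
for n,px,z in [("stop",Z(177,542),.07),("boxfront",Z(177,528),.069),("boxrear",Z(177,243),.069),("pad",Z(177,187),.061),("padback",Z(177,158),.061),("jawfront",Z(177,68),.062)]:
    print(n,((atz(d,px,z)-cr)@u).round(4)+.064)
for i in range(2): bot.camera("wrist")
o,d=wrist(); R=Ro.from_quat(o["tool_rot"]).as_matrix(); print(o["eef_pos"],np.degrees(np.arctan2(R[1,0],R[0,0])),R[:,2],o["clock"])
pickle.dump((o,d),open("w10.pkl","wb"))
cv2.imwrite("pics/w10.png",d["frame"][:,:,::-1])
for n in("handle_bar","trigger_bar"):
  for r in bot.pinpoint("wrist",n)[:2]: print(n,r,atz(d,r["location"],.125))
E
```

```text
clock: 11.48
eef_pos: [0.5523, 0.1349, 0.226]
tool_rot: [0.767, 0.642, -0.001, -0.006]
ft_force: [0.2, -0.4, -0.6]
grip_width: 0.0854
stop 0.1068
boxfront 0.10239999999999999
boxrear 0.0126
pad -0.002600000000000005
padback -0.010700000000000001
jawfront -0.03509999999999999
[0.55233828 0.1348703  0.2264671 ] 79.92929419399555 [-0.00791284  0.00739667 -0.99994134] 11.5833
handle_bar {'location': [332.9, 244.4], 'confidence': 0.85} [0.55437853 0.14305333 0.125     ]
handle_bar {'location': [283.5, 246.5], 'confidence': 0.42} [0.55010951 0.11156685 0.125     ]
trigger_bar {'location': [287.0, 250.2], 'confidence': 0.59} [0.55297843 0.11326908 0.125     ]
```

View pics/w10.png

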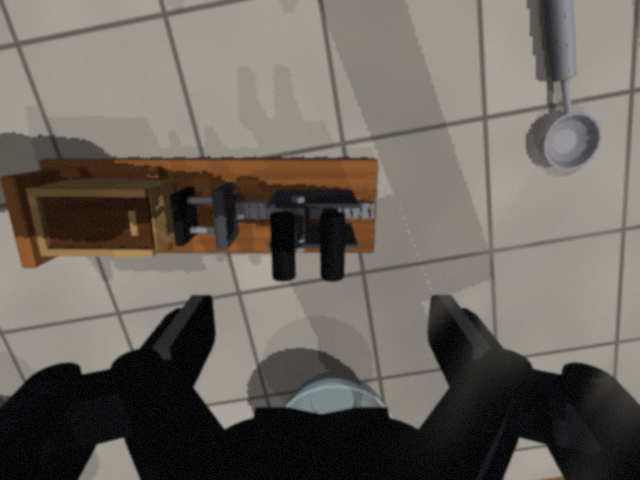

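```bash
python3 -m jog '[{"claw":-1,"delta_pos":[0.006,-0.005,-0.1],"roll":0.001},{"claw":-1,"delta_pos":[0.006,-0.005,-0.2],"roll":0.001},{"claw":-1,"delta_pos":[0.006,-0.005,-0.3],"roll":0.001},{"claw":-1,"delta_pos":[0.006,-0.005,-0.3],"roll":0.001},{"claw":-1,"delta_pos":[0.006,-0.005,-0.3],"roll":0.001}]'
python3 - <<'E'
from h import *
import pickle
for i in range(2): bot.camera("wrist")
o,d=wrist(); R=Ro.from_quat(o["tool_rot"]).as_matrix(); print(o["eef_pos"],np.degrees(np.arctan2(R[1,0],R[0,0])),R[:,2],o["clock"],o["ft_force"])
pickle.dump((o,d),open("w11.pkl","wb"))
cv2.imwrite("pics/w11.png",d["frame"][:,:,::-1])
E
```

```text
clock: 12.15
eef_pos: [0.5529, 0.1334, 0.1513]
tool_rot: [0.765, 0.644, -0.002, -0.006]
ft_force: [0.1, -0.6, 0.9]
grip_width: 0.0853
[0.55507827 0.13393595 0.15398741] 80.14530096053993 [-0.00415267  0.00830517 -0.99995689] 12.25 [-0.57746677  0.00995222  0.62420184]
```

View pics/w11.png

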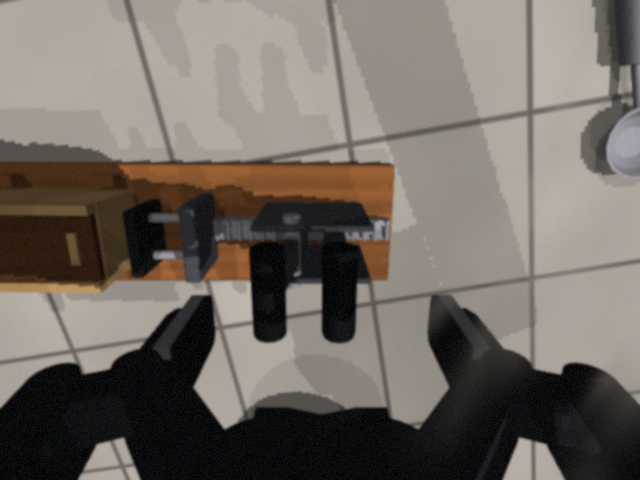

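```bash
python3 -m jog '[{"claw":-1,"delta_pos":[0,-0.003,-0.05],"roll":0},{"claw":-1,"delta_pos":[0,-0.003,-0.1],"roll":0},{"claw":-1,"delta_pos":[0,-0.003,-0.1],"roll":0},{"claw":-1,"delta_pos":[0,-0.003,-0.1],"roll":0}]'
python3 - <<'E'
from h import *
import pickle
for i in range(2): bot.camera("wrist")
o,d=wrist(); R=Ro.from_quat(o["tool_rot"]).as_matrix(); print(o["eef_pos"],np.degrees(np.arctan2(R[1,0],R[0,0])),R[:,2],o["clock"],o["ft_force"])
pickle.dump((o,d),open("w12.pkl","wb"))
cv2.imwrite("pics/w12.png",d["frame"][:,:,::-1])
s=bot.camera("side")["frame"][:,:,::-1]; cv2.imwrite("pics/s12.png",cv2.resize(s[190:330,270:420],None,fx=4,fy=4,interpolation=cv2.INTER_CUBIC))
E
```

```text
clock: 12.63
eef_pos: [0.5558, 0.1334, 0.1305]
tool_rot: [0.765, 0.644, 0.002, -0.004]
ft_force: [-0.0, 0.5, 1.4]
grip_width: 0.0854
[0.55635502 0.13349457 0.13100915] 80.14846754360804 [-5.55339144e-04  9.13600879e-03 -9.99958112e-01] 12.7333 [-0.31098279 -0.96424165  0.42273461]
```

View pics/w12.png

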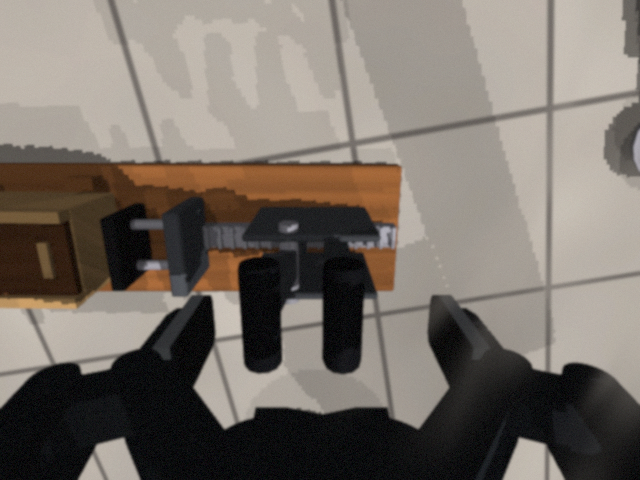

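View pics/s12.png

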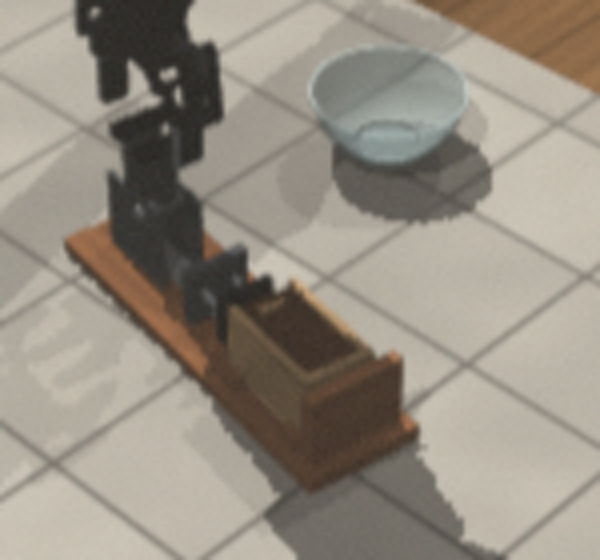

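```bash
python3 -m jog '[{"claw":-0.2,"delta_pos":[-0.003,-0.002,-0.016],"roll":0},{"claw":0.1,"delta_pos":[-0.003,-0.002,-0.016],"roll":0},{"claw":1,"delta_pos":[-0.003,-0.002,-0.016],"roll":0},{"claw":1,"delta_pos":[-0.003,-0.002,-0.016],"roll":0},{"claw":1,"delta_pos":[-0.003,-0.002,-0.016],"roll":0}]'
python3 -m jog '[{"claw":1,"delta_pos":[0,0,0],"roll":0},{"claw":1,"delta_pos":[0,0,0],"roll":0},{"claw":1,"delta_pos":[0,0,0],"roll":0}]'
python3 - <<'E'
from h import *
import pickle
for i in range(1): bot.camera("wrist")
o,d=wrist(); R=Ro.from_quat(o["tool_rot"]).as_matrix(); print(o["eef_pos"],R[:,2],o["clock"],o["ft_force"],o["grip_width"])
cv2.imwrite("pics/w13.png",d["frame"][:,:,::-1])
s=bot.camera("side")["frame"][:,:,::-1]; cv2.imwrite("pics/s13.png",cv2.resize(s[190:330,270:420],None,fx=4,fy=4,interpolation=cv2.INTER_CUBIC))
E
```

```text
clock: 13.25
eef_pos: [0.5559, 0.1329, 0.1287]
tool_rot: [0.765, 0.644, 0.004, -0.004]
ft_force: [-1.8, 0.8, 7.3]
grip_width: 0.0318
clock: 13.5
eef_pos: [0.5559, 0.133, 0.1287]
tool_rot: [0.765, 0.644, 0.004, -0.004]
ft_force: [-1.3, 0.1, 0.7]
grip_width: 0.0316
[0.55588789 0.13297136 0.12874969] [ 9.40221905e-04  1.00306839e-02 -9.99949249e-01] 13.55 [-0.53113531  0.33662942  1.37005675] 0.03187597043781958
```

View pics/w13.png

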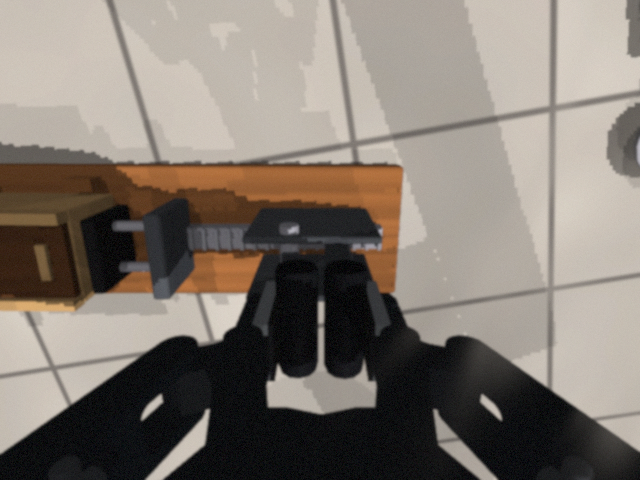

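View pics/s13.png

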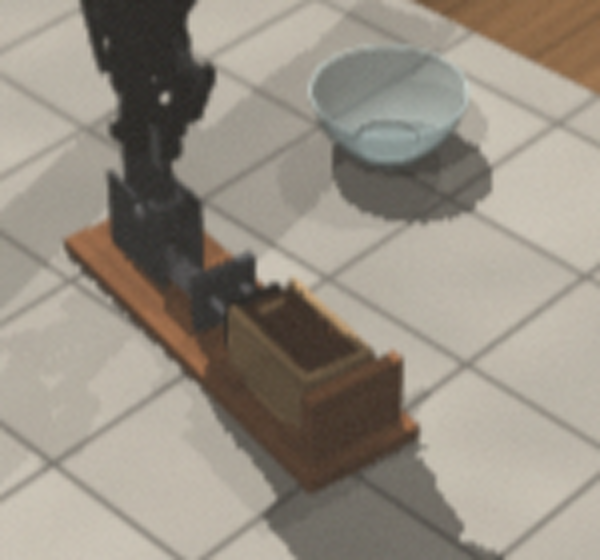

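```bash
python3 -m jog '[{"claw":-0.6,"delta_pos":[0,0,0],"roll":0},{"claw":-0.6,"delta_pos":[0,0,0],"roll":0},{"claw":-0.6,"delta_pos":[0,0,0],"roll":0},{"claw":-0.6,"delta_pos":[0,0,0],"roll":0},{"claw":-0.6,"delta_pos":[0,0,0],"roll":0}]'
python3 -m jog '[{"claw":-0.6,"delta_pos":[0,0,0],"roll":0},{"claw":-0.6,"delta_pos":[0,0,0],"roll":0}]'
python3 - <<'E'
from h import *
import pickle
o,d=wrist(); R=Ro.from_quat(o["tool_rot"]).as_matrix(); print(o["eef_pos"],R[:,2],o["clock"],o["ft_force"],o["grip_width"])
cv2.imwrite("pics/w14.png",d["frame"][:,:,::-1]); pickle.dump((o,d),open("w14.pkl","wb"))
E
```

```text
clock: 14.07
eef_pos: [0.5561, 0.1332, 0.1288]
tool_rot: [0.765, 0.644, 0.004, -0.004]
ft_force: [-0.1, 0.4, 0.3]
grip_width: 0.0682
clock: 14.23
eef_pos: [0.5563, 0.1334, 0.129]
tool_rot: [0.765, 0.644, 0.004, -0.004]
ft_force: [-0.7, 0.5, 0.2]
grip_width: 0.0686
[0.55629296 0.13339984 0.12901832] [ 0.00183992  0.01096673 -0.99993817] 14.2333 [-0.67093135  0.50528181  0.18394671] 0.0685872981136878
```

View pics/w14.png

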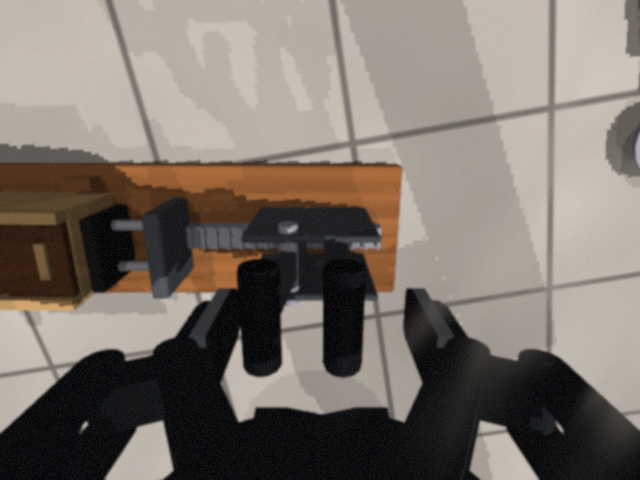

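```bash
python3 -m jog '[{"claw":0.1,"delta_pos":[-0.001,-0.002,0],"roll":0},{"claw":1,"delta_pos":[-0.001,-0.002,0],"roll":0},{"claw":1,"delta_pos":[-0.001,-0.002,0],"roll":0},{"claw":1,"delta_pos":[-0.001,-0.002,0],"roll":0},{"claw":1,"delta_pos":[-0.001,-0.002,0],"roll":0}]'
python3 -m jog '[{"claw":1,"delta_pos":[0,0,0],"roll":0},{"claw":1,"delta_pos":[0,0,0],"roll":0},{"claw":1,"delta_pos":[0,0,0],"roll":0}]'
python3 - <<'E'
from h import *
import pickle
for i in range(1): bot.camera("wrist")
o,d=wrist(); R=Ro.from_quat(o["tool_rot"]).as_matrix(); print(o["eef_pos"],R[:,2],o["clock"],o["ft_force"],o["grip_width"])
pickle.dump((o,d),open("w15.pkl","wb"))
cv2.imwrite("pics/w15.png",d["frame"][:,:,::-1])
s=bot.camera("side")["frame"][:,:,::-1]; cv2.imwrite("pics/s15.png",cv2.resize(s[190:330,270:420],None,fx=4,fy=4,interpolation=cv2.INTER_CUBIC))
E
```

```text
clock: 14.7
eef_pos: [0.5564, 0.1328, 0.1307]
tool_rot: [0.765, 0.644, 0.005, -0.003]
ft_force: [-2.4, -0.7, 8.4]
grip_width: 0.0318
clock: 14.95
eef_pos: [0.5564, 0.1328, 0.1308]
tool_rot: [0.765, 0.644, 0.005, -0.003]
ft_force: [-0.8, -0.5, 1.3]
grip_width: 0.0318
[0.55640072 0.13283974 0.13081414] [ 0.00368561  0.01121455 -0.99993032] 15.0 [ 0.27305553 -0.7768652   1.03940997] 0.031844262718149566
```

View pics/w15.png

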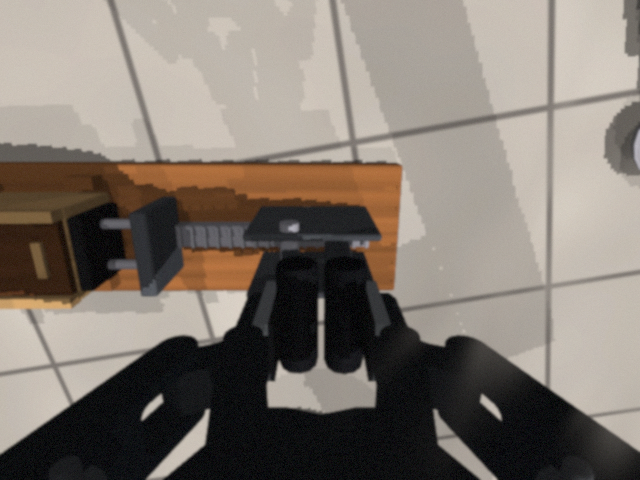

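View pics/s15.png

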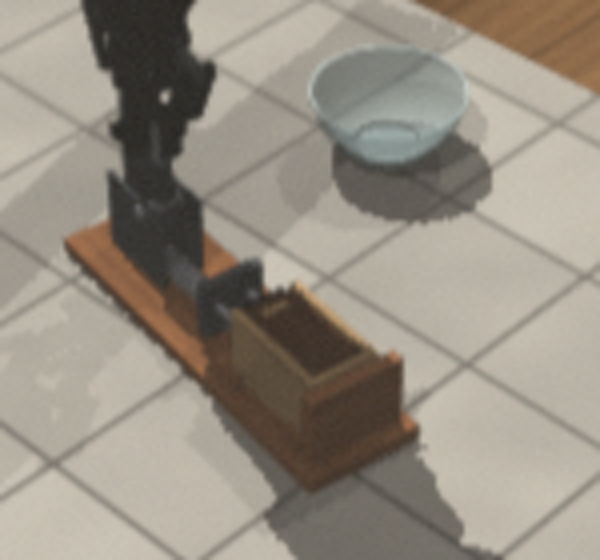

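```bash
python3 - <<'E'
import cv2,numpy as np
a=cv2.imread("pics/w12.png");b=cv2.imread("pics/w13.png");c=cv2.imread("pics/w15.png")
z=lambda f:cv2.resize(f[170:320,0:240],None,fx=3,fy=3,interpolation=cv2.INTER_CUBIC)[::]
def e(f): return cv2.convertScaleAbs(f,alpha=1.6,beta=15)
cv2.imwrite("pics/cmp1.png",e(z(a)));cv2.imwrite("pics/cmp2.png",e(z(c)));cv2.imwrite("pics/cmp3.png",e(z(b)))
E
```

```text
(no output)
```

View pics/cmp1.png

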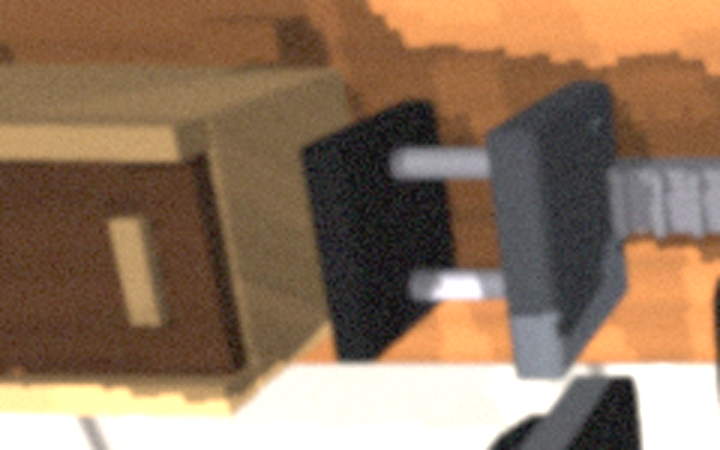

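View pics/cmp3.png

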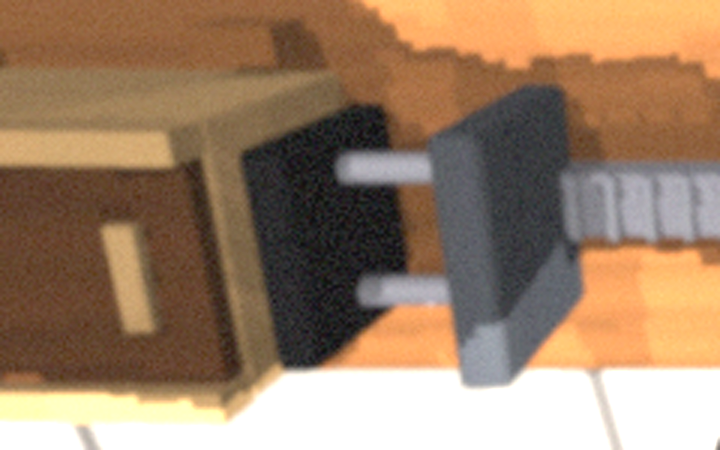

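View pics/cmp2.png

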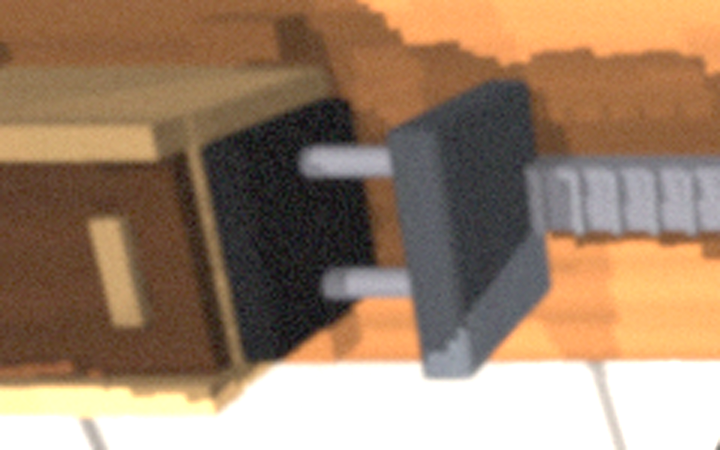

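```bash
python3 -m jog '[{"claw":-0.6,"delta_pos":[0,0,0],"roll":0},{"claw":-0.6,"delta_pos":[0,0,0],"roll":0},{"claw":-0.6,"delta_pos":[0,0,0],"roll":0},{"claw":-0.6,"delta_pos":[-0.003,0,-0.01],"roll":0},{"claw":-0.6,"delta_pos":[-0.003,0,-0.01],"roll":0}]'
python3 -m jog '[{"claw":-0.6,"delta_pos":[0,0,0],"roll":0},{"claw":-0.6,"delta_pos":[0,0,0],"roll":0}]'
python3 - <<'E'
from h import *
o,d=wrist(); print(o["eef_pos"],o["clock"],o["ft_force"],o["grip_width"])
cv2.imwrite("pics/w16.png",d["frame"][:,:,::-1])
E
```

```text
clock: 15.52
eef_pos: [0.5555, 0.133, 0.128]
tool_rot: [0.765, 0.644, 0.005, -0.003]
ft_force: [0.0, -0.1, -0.6]
grip_width: 0.0681
clock: 15.68
eef_pos: [0.5555, 0.1332, 0.128]
tool_rot: [0.765, 0.644, 0.005, -0.003]
ft_force: [-0.5, -0.9, -0.1]
grip_width: 0.0683
[0.55549877 0.13319711 0.12797252] 15.6833 [-0.54223117 -0.92178987 -0.05028544] 0.06833957374937764
```

View pics/w16.png

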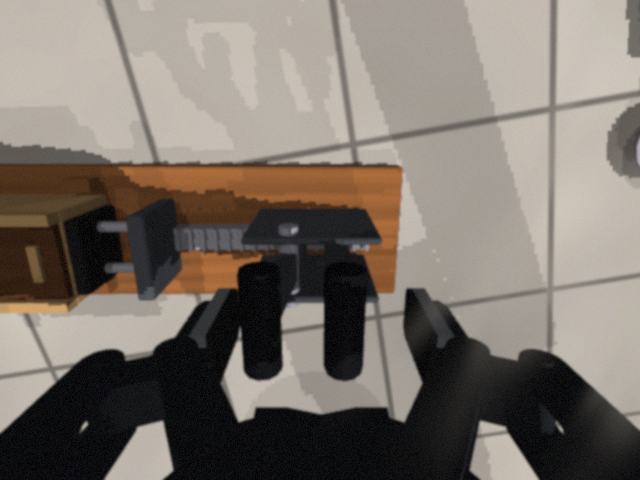

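Trigger is back at rest (col 261, handle 344), jaw stayed. Third stroke.

```bash
python3 -m jog '[{"claw":0.1,"delta_pos":[0,-0.002,0],"roll":0},{"claw":1,"delta_pos":[0,-0.002,0],"roll":0},{"claw":1,"delta_pos":[0,-0.002,0],"roll":0},{"claw":1,"delta_pos":[0,-0.002,0],"roll":0},{"claw":1,"delta_pos":[0,-0.002,0],"roll":0}]'
python3 -m jog '[{"claw":1,"delta_pos":[0,0,0],"roll":0},{"claw":1,"delta_pos":[0,0,0],"roll":0},{"claw":1,"delta_pos":[0,0,0],"roll":0}]'
python3 - <<'E'
from h import *
import pickle
for i in range(1): bot.camera("wrist")
o,d=wrist(); R=Ro.from_quat(o["tool_rot"]).as_matrix(); print(o["eef_pos"],R[:,2],o["clock"],o["ft_force"],o["grip_width"])
pickle.dump((o,d),open("w17.pkl","wb"))
f=d["frame"][:,:,::-1]
cv2.imwrite("pics/w17.png",f)
cv2.imwrite("pics/w17z.png",cv2.convertScaleAbs(cv2.resize(f[170:320,0:240],None,fx=3,fy=3,interpolation=cv2.INTER_CUBIC),alpha=1.6,beta=15))
s=bot.camera("side")["frame"][:,:,::-1]; cv2.imwrite("pics/s17.png",cv2.resize(s[190:330,270:420],None,fx=4,fy=4,interpolation=cv2.INTER_CUBIC))
E
```

```text
clock: 16.15
eef_pos: [0.5561, 0.1329, 0.1298]
tool_rot: [0.765, 0.644, 0.006, -0.003]
ft_force: [-3.1, -0.3, 8.2]
grip_width: 0.0321
clock: 16.4
eef_pos: [0.556, 0.1329, 0.1299]
tool_rot: [0.765, 0.644, 0.006, -0.003]
ft_force: [-0.2, 0.7, 1.5]
grip_width: 0.0317
[0.55602433 0.13292452 0.1298601 ] [ 0.00554094  0.01281523 -0.99990253] 16.45 [-0.78999446 -0.09350778  1.34525795] 0.031854813366232845
```

View pics/w17.png

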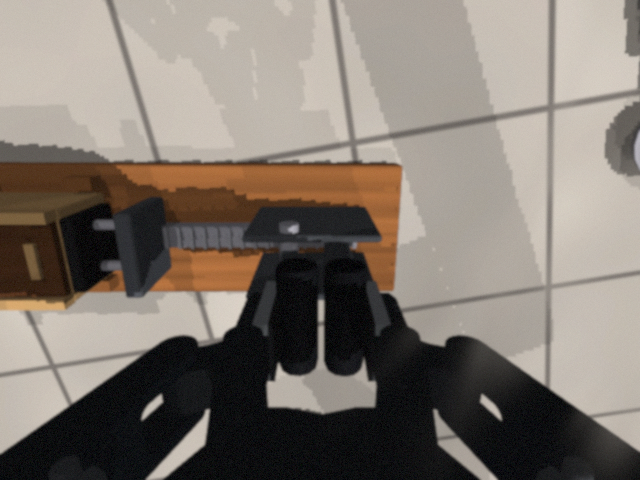

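View pics/w17z.png

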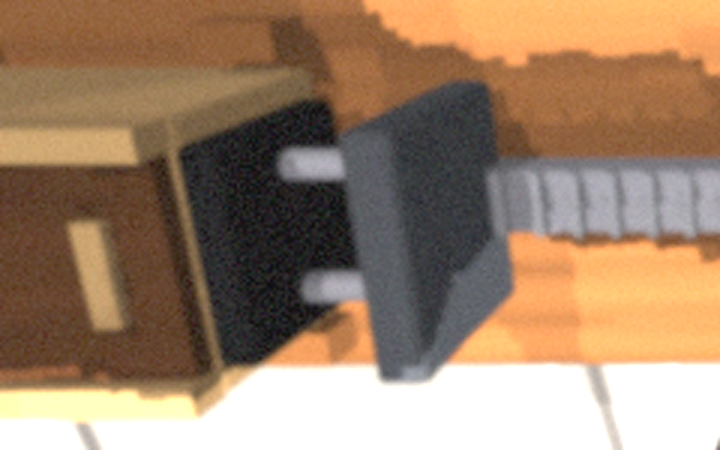

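View pics/s17.png

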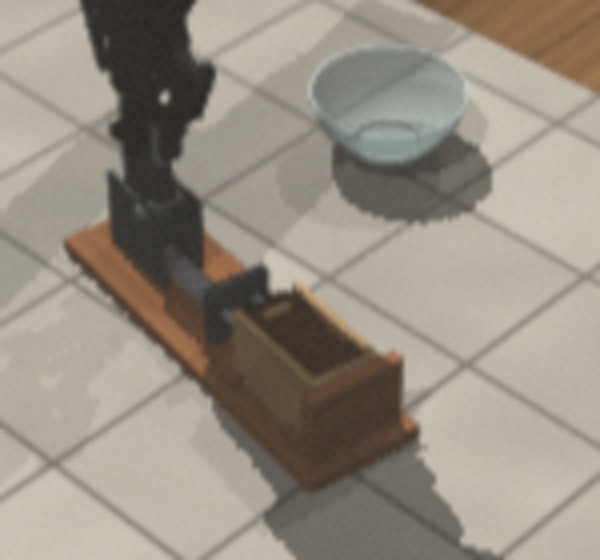

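```bash
python3 - <<'E'
from h import *
a=np.radians(-99.9);c,s=np.cos(a),np.sin(a)
def W(l): x=l[0]; return [.5222+c*x-s*l[1],-.0490+s*x+c*l[1],l[2]]
for cam,(x0,y0,x1,y1,k) in dict(side=(310,245,390,325,7),top=(325,225,415,290,8)).items():
    d=bot.camera(cam); f=d["frame"][:,:,::-1]
    z=cv2.resize(f[y0:y1,x0:x1],None,fx=k,fy=k,interpolation=cv2.INTER_CUBIC)
    cv2.imwrite(f"pics/{cam}18.png",z)
    q=lambda l:((proj(d,W(l))-[x0,y0]+.5)*k-.5).round(0)
    print(cam,"stop top front",q((.045,-.0375,.07)),q((.045,.0375,.07)),"boxrim front",q((.045,-.0275,.069)),q((.045,.0275,.069)),"rear",q((-.045,-.0275,.069)),q((-.045,.0275,.069)),"board corner",q((.067,-.045,.014)),q((.067,.045,.014)))
E
```

```text
side stop top front [244. 306.] [408. 224.] boxrim front [266. 297.] [386. 237.] rear [124. 164.] [242. 109.] board corner [262. 460.] [456. 360.]
top stop top front [487. 364.] [523. 130.] boxrim front [492. 333.] [517. 162.] rear [209. 285.] [237. 114.] board corner [527. 410.] [567. 142.]
```

View pics/side18.png

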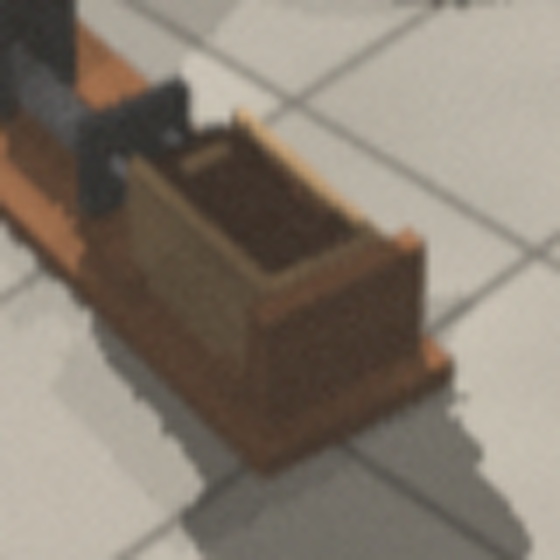

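View pics/top18.png

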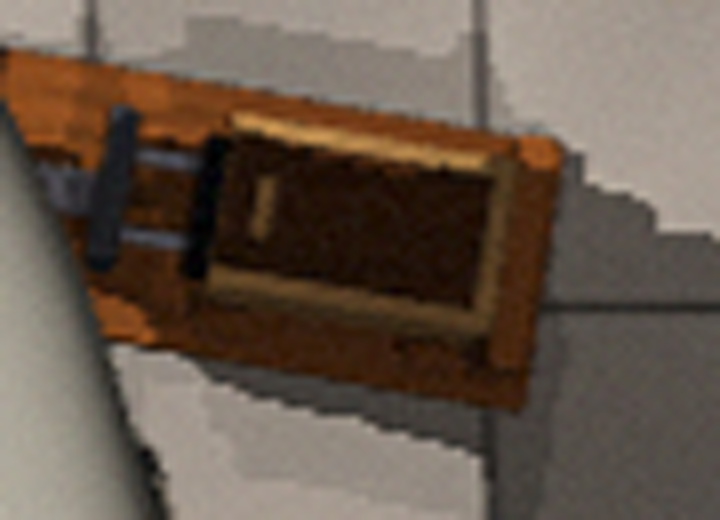

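```bash
python3 - <<'E'
from h import *
for c in("top",):
    d=bot.camera(c)
    for n,z in dict(flask_mid=.125,mug_rim=.08,bowl_rim=.055,spoon_grip=.005).items():
        r=bot.pinpoint(c,n)
        if r: print(n,np.round(atz(d,r[0]["location"],z),3))
o=bot.get_obs(); print(o["grip_width"],o["ft_force"],o["clock"])
print(bot.job_done())
E
```

```text
flask_mid [0.35  0.45  0.125]
mug_rim [ 0.752 -0.246  0.08 ]
bowl_rim [0.781 0.104 0.055]
spoon_grip [0.451 0.35  0.005]
0.031880815925573895 [-0.65695461  0.74374525  2.33449041] 16.9
the job is handed in; nothing more can be done
None
```

The box is in the cradle and clamped against the end stop. I handed the job in at 16.9 s, still holding the trigger fully squeezed.

- **Placing:** I set the box upright and lengthwise between the four guides, about 4–7 mm short of the stop, and let go.
- **Pumping:** I gave three full strokes, with the trigger back at rest between them, and held the third. The trigger bar went from about 32 mm to about 18 mm from the handle bar. The finger opening read the same (about 31.8 mm) on every squeeze.
- **Clamping:** After the third stroke, the side and top pictures show the box against the stop. I judged the pad pushed back by about 4–4.5 mm from the pictures. That means roughly 3 N, within the 1–7 N range for a held box.
- **Other things on the sill:** The flask, mug, bowl and spoon read within about 7 mm of where they started, which is about the detector's scatter. The largest reading change was the spoon's; nothing came near it.

**Disagreements:** The first stroke looked like 10–11 mm, against the stated maximum of 10 mm. The gap to the stop before pumping measured 4.4 mm from above, but the box's movement in the wrist pictures adds up to about 7 mm. Neither changes the final check that the box is at the stop.

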